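# Swing out the double hook and hang the suction lifter

### The job

The double hook on the tool post has been swung aside: swing it round to the front, slowly, until its spring pin drops in and locks it, without ever forcing it. Then pick up the suction lifter and hang it on the hook by its bar handle, slipped in over the turned-up prong tips and set down gently on both prongs, and let go so that it hangs straight and still. Leave the other things on the bench where they are.

Things in the scene. Friction and masses are not known exactly. Their poses are not given: they have to be found in the camera images.
- post: Upright steel tool post, 34 mm thick, on a fixed 110 mm round foot; the hook swivels on its top. Origin: centre of the foot's underside, on the vertical swivel axis. Its front is its own -x. The hook locks where the adjustable plate under its hub is set: somewhere between 0.5 rad anticlockwise and 0.6 rad clockwise of the post's front. That angle is not measured; it has to be felt.
- hook: Double hook: dark hub (radius 47 mm, top at z = 8 mm) and arm, two bright prongs along its own -x at y = +-28 mm. Origin: on the swivel axis, level with the prongs' top (170 mm above the bench). Starts swung 0.9 to 1.3 rad anticlockwise (from above) from the post's front; swing it clockwise, towards its own +y. Stiff: 2 to 3 N at the prongs; stays where left.
- prong_side (a point): Outer side of the prong at y = -28 mm, 105 mm from the swivel axis: a place to push the hook with closed fingertips towards its own +y. When the pin drops in, the hook stops dead and the push rises steeply: over 20 N on the hook is forcing it. Locked, it has about 0.02 rad of play each way. Same axes as the hook.
- prong_tip (a point): End of the turned-up tip of the prong at y = -28 mm: 147 mm from the swivel axis; the tips' highest point is 14 mm above the prongs' level top. Same axes as the hook.
- hook_cradle (a point): Midway between the prongs, level with their top, 115 mm from the swivel axis along the hook's -x. A bar rests here; set it down with under 20 N. The prongs are 8 mm thick, 48 mm clear between them, level from 100 to 130 mm out; behind, a crossbar has its front face 64 mm out; in front they turn up to the tips. Same axes as the hook.
- index_pin (a joint): The hook's spring pin, on the hub opposite the prongs; its black button, 20 mm wide, reaches 28 mm above the prongs' top. Value in m: about 0.001 while it rides on the plate, about 0.006 when it has dropped in and locks the hook. It works by itself.
- lifter: Suction lifter, black and aluminium, 0.25 to 0.5 kg, standing on its 100 mm round rubber cup. Origin: centre of the underside; z up. An aluminium bridge (116 mm long in y, 30 mm in x, top 26 mm above the underside) carries two legs (inner faces at y = +-48 mm) and the bar. The clear opening under the bar is 42 mm high and 96 mm wide.
- lifter_bar (a point): Centre of the lifter's bar handle: a black round bar 24 mm thick, 116 mm long along the lifter's y axis, its centre 80 mm above the lifter's underside.
- jar: Small glass jar with a steel cap, 42 mm wide, 55 mm high; bystander.
- tin_can: White open tin can, 74 mm wide, 105 mm high; bystander.
- pliers: Pliers with red grips lying flat, 180 mm long, 15 mm high; bystander.
- screwdriver: Screwdriver lying on the bench; bystander.
- spanner: Spanner lying on the bench; bystander.
- tape_roll: Grey roll of tape, 84 mm wide, 24 mm high, lying flat; bystander.
- tape_measure: Yellow and black tape measure, 68 x 36 x 64 mm; bystander.
There are look-alikes about, which are no part of the job. Several things have the shape of the post; the one meant has the colours described above.

How it is judged:
By the outcome, as a careful person would: the job done as asked, in the order asked, and still so for the second after the job is handed in, with the robot touching nothing.
It also fails if it takes over 69 s, if anything falls off the work surface, if the arm or the gripper's body presses on something with over 40 N, if the wrist force passes 120 N, or if a joint passes its speed limit or range.

### The arm

A 6-joint arm with a two-finger parallel gripper is mounted at the origin on the work surface. World frame = base frame: x ahead of the robot, y to its left, z up, the work surface at z = 0. Lengths are in m, angles in degrees, forces in N, time in s.
With the tool pointing down it reaches from about 0.25 to 0.725 m from the base axis. Payload 9.7 kg.
Tool frame: the origin (TCP) lies between the finger pads; the fingertips stand 19 mm ahead of it and the grasp point (between the pads) is the TCP; x points along the fingers, y is the direction in which the jaws open and shut, and the axes are right-handed (so a half turn about x gives the same grasp; the last joint's range is limited). The gripper opens to 85 mm and grips with 20 to 120 N. Pads are 22 mm wide; open, the fingers measure 114 mm over their backs; the gripper's body (76 mm by 85 mm) begins 54 mm behind the grasp point. The pads swing forward as they close: fully open they stand 13 mm farther back than shut.
Start: joints at [76.318, 4.979, 10.078, 95.1, 0, 90], TCP at [0.13, 0.534, 0.25] pointing down, gripper open.
Joint ranges: [-179.16, 179.16], [-48.56, 103.87], [-65.8, 70.77], [-126.05, 130.52], [-82.76, 87.17], [-180, 180]. Speed limits (degrees/s): [127.2, 127.2, 147.25, 180, 180, 180].

### API

Orientations are given as [roll, pitch, yaw] about the fixed x, y, z axes, in that order (R = Rz(yaw) Ry(pitch) Rx(roll)).
In Python, from workcell import bot gives the robot as it stands. The module is installed in compiled form; this text tells all that it offers.
- The arm moves only by the shell command python3 -m handwheel 'ROWS' [FORCE]. ROWS is JSON, a list of rows, each a list of 7 numbers: the turn, a rotation vector about the tool's x, y, z in degrees, then the shift along the tool's x, y, z in m, then the closure, from -1 (fully open) to 1 (shut), so that 0 is half open. In form: [[ax, ay, az, dx, dy, dz, fingers], ...]. A call has 1 to 20 rows; each row is the pose to reach, as a shift and turn from the pose commanded when the call began, along the tool's axes at that moment; what a row does not reach only later rows make up. A row lasts 1/8 s, in which the tool goes at most 62.5 mm and 10.7 degrees, less where a joint would pass 70% of its speed; a pose out of reach is approached as far as the arm can. A call with a gripper value outside its range is refused whole. The fingers move at their own pace and stop on an object; FORCE is the grip in N (left out, the last holds). Time passes only in rows, so rows that repeat a pose let the fingers close. It gives the time, the measured TCP pose, the force and the opening at its end, in the units of the state.
- bot.get_obs(): the state, without advancing time (a new reading comes with each control period).
- bot.camera(name): name is "scene" or "top" or "wrist"; returns a dict with "frame" (480x640x3 uint8, red, green, blue), "fx", "fy", "cx", "cy" (pixels), "R" (3x3) and "t" (3): a world point X has camera coordinates R X + t; the wrist camera has in their place "tool_from_camera" (4x4, takes a point from camera to tool coordinates, whose origin is the TCP and whose axes are the tool frame's). Camera axes: x right, y down, z forward; pixel columns grow to the right and rows downward; lengths in m; the calibration is good to about 2 mm. A picture is of the moment at which its call begins: read the wrist's pose just before it. There is no depth.
- bot.job_done(): hands the job in, once; it reports no verdict.
Trained networks look in a picture, given as the dict that the camera call returned (one of the last four; its "shot" number tells which), for a name from the list of things; names that differ only in an ending like _2 or _b are one class to them, and where a whole thing is asked for, a point or a joint stands for the part that bears it (a point fixed in the world has none). Each returns a list of dicts, best first, with "conf" (0 to 1); they miss things now and then, are a little off and sometimes report something else, mostly with a low value. They report only what shows in the picture. A call takes as long as a camera call. They do not tell look-alikes from the thing itself.
- bot.look_for(name, picture): "bbox" ([left, top, width, height] as shares, 0 to 1, of the picture: columns of its width, rows of its height, round what is visible of it).
- bot.tip_of(name, picture): "centre" ([column, row] as shares, 0 to 1, of the picture: columns of its width, rows of its height: a listed point, or the origin of a listed thing).
The state is a dict: "time": time; "q": joint angles; "qd": joint speeds; "joint_efforts": joint torques, N m; "ee_pos": TCP position; "tcp_rot": TCP orientation; "wrist_force": force on the tool from outside, world axes, zero at the start; "torque": the same for the moment, N m; "opening": finger opening in m.
Only numpy, scipy, OpenCV 4.12 (cv2) and the standard library are available. Lean on these libraries where they do the work, as an engineer would, in place of code of your own. Each camera call takes 0.05 s, during which the arm holds its last target.

## Working session

There is one attempt and no reset: what is moved stays moved. The work goes in short steps, Python scripts to look and compute and a shell command to move; the robot and the scene stay as the last step left them, time stands still between calls to the robot, and variables do not carry over. Pictures are saved under pics/ and viewed, and the job is handed in when it is done.

```bash
mkdir -p pics; python3 - <<'E'
from workcell import bot
import cv2,json
o=bot.get_obs()
print(o)
for n in ["scene","top","wrist"]:
    p=bot.camera(n)
    cv2.imwrite(f"pics/{n}0.png",p["frame"][:,:,::-1])
    print(n,{k:(v.tolist() if hasattr(v,'tolist') else v) for k,v in p.items() if k!="frame"})
    for t in ["post","hook","prong_tip","hook_cradle","prong_side","index_pin","lifter","lifter_bar"]:
        try:
            l=bot.look_for(t,p)[:3]; c=bot.tip_of(t,p)[:3]
            print(t,"box",[(round(d['conf'],2),[round(float(x)*(640,480)[i%2]) for i,x in enumerate(d['bbox'])]) for d in l],"tip",[(round(d['conf'],2),[round(float(x)*(640,480)[i%2],1) for i,x in enumerate(d['centre'])]) for d in c])
        except Exception as e: print(t,e)
print(bot.get_obs()["time"])
E
```

```text
{'time': 0.0, 'q': array([7.63175466e+01, 5.01382771e+00, 1.00322766e+01, 9.50997960e+01,
       8.95644650e-04, 9.00020351e+01]), 'qd': array([-0.05795814, -0.00632194,  0.0135897 ,  0.04202041, -0.10038139,
       -0.00122657]), 'joint_efforts': array([ 1.46108387e-04, -5.20385242e+01,  4.64803398e+01,  1.58760336e-02,
       -1.00703908e-04, -1.25753989e-06]), 'ee_pos': array([0.13004265, 0.53418486, 0.24953738]), 'tcp_rot': array([ -90.62877475,   89.91864797, -104.31326383]), 'wrist_force': array([ 0.66233743, -0.69945634,  0.16960177]), 'torque': array([ 0.01670915, -0.00656642, -0.00666338]), 'opening': 0.08539725820389718}
scene {'fx': 588.4199474316197, 'fy': 588.4199474316197, 'cx': 323.5687424558647, 'cy': 238.64514955928243, 'R': [[0.7435531135825147, 0.6685399633617988, 0.01353087838806882], [0.5372932928505841, -0.58528958995272, -0.6072495478390688], [-0.39805110820034695, 0.45879234222160004, -0.7943959352736477]], 't': [-0.409465548210433, -0.2001041930035991, 1.4557587615163998], 'shot': 1}
post box [(0.93, [219, 272, 113, 91]), (0.87, [276, 90, 73, 110]), (0.7, [53
[... 2731 characters left out ...]
6456, 'cy': 240.96433164451253, 'tool_from_camera': [[0.0005566321292007612, -0.3241748941848787, 0.9459970021838834, -0.12308493522563074], [0.9999998448481181, 0.00016005974794497364, -0.0005335584466120973, -0.0008873743966220093], [2.1550211245672727e-05, 0.945997152406443, 0.32417493298293243, -0.08366121104888956], [0.0, 0.0, 0.0, 1.0]], 'shot': 3}
post box [(0.48, [91, 463, 34, 16])] tip []
hook box [] tip []
prong_tip box [] tip []
hook_cradle box [] tip []
prong_side box [] tip []
index_pin it knows: hook, hook_cradle, jar, lifter, lifter_bar, pliers, post, prong_side, prong_tip, screwdriver, spanner, tape_measure, tape_roll, tin_can
lifter box [] tip []
lifter_bar box [] tip []
2.4
```

View pics/scene0.png

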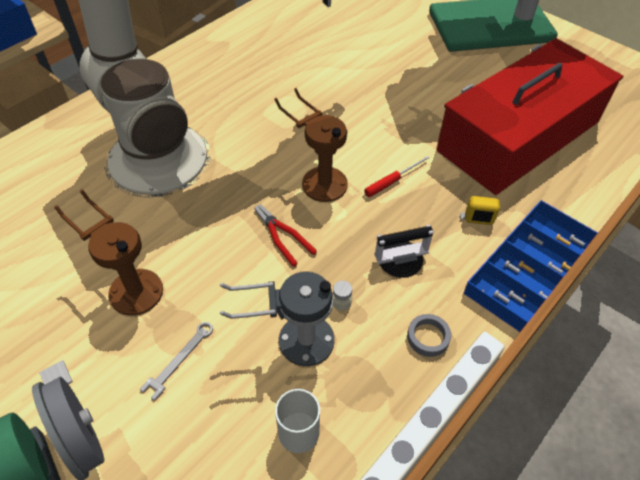

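View pics/top0.png

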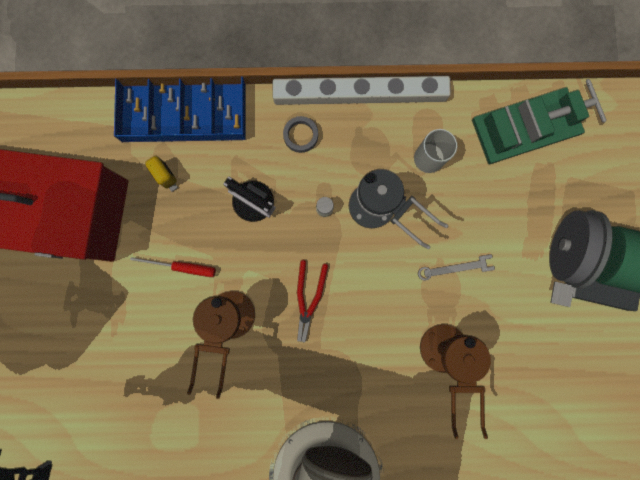

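View pics/wrist0.png

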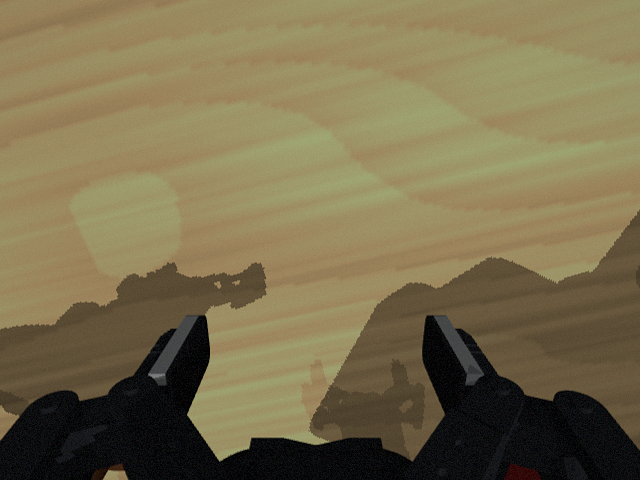

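```bash
cat > h.py <<'E'
import numpy as np
S=dict(f=588.41995,c=(323.56874,238.64515),R=np.array([[0.7435531135825147,0.6685399633617988,0.01353087838806882],[0.5372932928505841,-0.58528958995272,-0.6072495478390688],[-0.39805110820034695,0.45879234222160004,-0.7943959352736477]]),t=np.array([-0.409465548210433,-0.2001041930035991,1.4557587615163998]))
T=dict(f=468.8349,c=(316.58063,238.72088),R=np.array([[-0.01733008379835205,-0.9998488729263607,0.0013782247380488245],[-0.9945894111939189,0.017097678627538342,-0.10246742178118706],[0.10242837173594226,-0.0031465367367779283,-0.9947354060101047]]),t=np.array([0.020351191339095555,0.5332994886760161,1.055204284133454]))
def rows(C,p):
    a=[(p[0]-C['c'][0])/C['f'],(p[1]-C['c'][1])/C['f']]
    M=np.array([C['R'][i]-a[i]*C['R'][2] for i in (0,1)]); b=np.array([a[i]*C['t'][2]-C['t'][i] for i in (0,1)])
    return M,b
def tri(ps,pt):
    A=np.vstack([rows(S,ps)[0],rows(T,pt)[0]]);b=np.hstack([rows(S,ps)[1],rows(T,pt)[1]])
    x,r,_,_=np.linalg.lstsq(A,b,rcond=None); return x.round(4),r
def atz(C,p,z):
    M,b=rows(C,p); return np.linalg.solve(M[:,:2],b-M[:,2]*z).round(4)
def proj(C,X):
    c=C['R']@np.array(X)+C['t']; return (c[:2]/c[2]*C['f']+C['c']).round(1)
E
python3 - <<'E'
from h import *
for n,a,b,z in [("post",(303.1,337.7),(370.7,204.6),0),("hook",(307,294.8),(375.1,193.3),.17),("tip",(219.7,313.1),(447.8,223.7),.184),("side",(244.3,319.8),(431.7,212.7),.17),("cradle",(239.1,296.7),(420.3,229.5),.17),("lifter",(399.3,258.1),(254.9,203.7),0),("bar",(402.5,238),(245.1,194.3),.08)]:
    print(n,tri(a,b),atz(S,a,z),atz(T,b,z))
E
python3 -c "
import cv2
for n,(x,y) in dict(scene=(200,190),top=(200,130)).items():
    i=cv2.imread(f'pics/{n}0.png')[y:y+200,x:x+270]; cv2.imwrite(f'pics/{n}0c.png',cv2.resize(i,None,fx=2.9,fy=2.9,interpolation=2))"
```

```text
post (array([ 0.6113, -0.1212,  0.0105]), array([3.44904904e-05])) [ 0.6047 -0.1204] [ 0.616  -0.1195]
hook (array([ 0.611 , -0.1115,  0.1557]), array([5.31703589e-06])) [ 0.6161 -0.1192] [ 0.6092 -0.1084]
tip (array([ 0.5415, -0.2493,  0.1861]), array([5.39233065e-06])) [ 0.5392 -0.2498] [ 0.5429 -0.2487]
side (array([ 0.5685, -0.2236,  0.1623]), array([3.70345112e-07])) [ 0.5719 -0.2264] [ 0.5676 -0.2213]
cradle (array([ 0.5327, -0.199 ,  0.1681]), array([9.24196708e-06])) [ 0.5322 -0.2011] [ 0.5339 -0.197 ]
lifter (array([ 6.252e-01,  1.590e-01, -2.000e-04]), array([1.9437459e-05])) [0.6271 0.1615] [0.6229 0.1567]
bar (array([0.6282, 0.1658, 0.0705]), array([5.2159853e-05])) [0.6289 0.1547] [0.6299 0.1681]
```

View pics/scene0c.png

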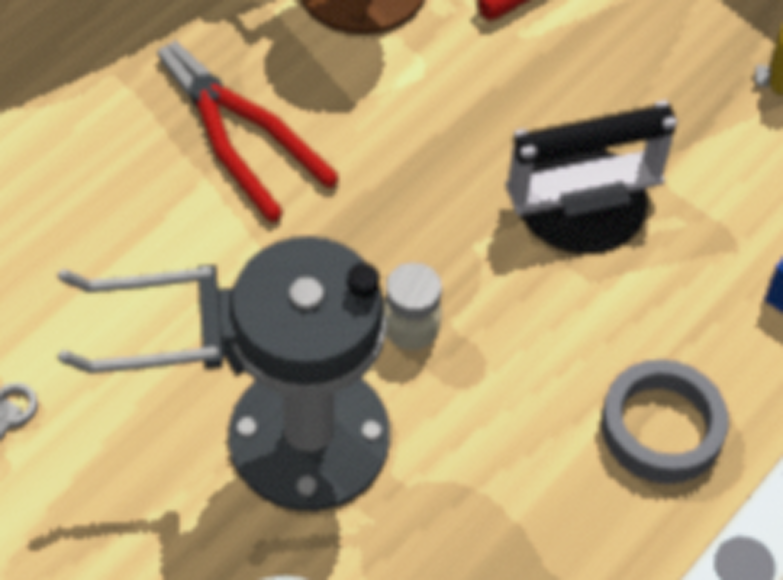

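View pics/top0c.png

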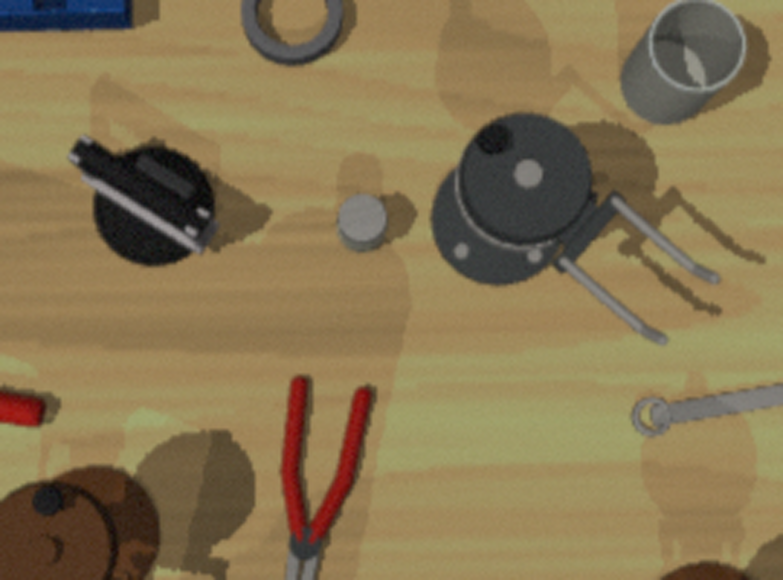

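```bash
python3 - <<'E'
from h import *
s=lambda x,y:(200+x/2.9,190+y/2.9)
t=lambda x,y:(200+x/2.9,130+y/2.9)
print("cap",tri(s(306,292),t(527,173)))
L=tri(s(66,275),t(663,339));R=tri(s(66,357),t(713,277));print("tips",L,R)
print("footS",atz(S,s(309,430),0.006),"footT",atz(T,t(499,215),.006))
a,b=s(522,143),s(668,118)
A=atz(S,a,.08);B=atz(S,b,.08);print("bar ends S",A,B,(A+B)/2,np.linalg.norm(A-B),np.degrees(np.arctan2(*(B-A)[::-1])))
A=atz(T,t(80,148),.085);B=atz(T,t(207,217),.085);print("bar ends T",A,B,(A+B)/2,np.linalg.norm(A-B),np.degrees(np.arctan2(*(B-A)[::-1])))
print("cup S",atz(S,s(585,195),.005),"T",atz(T,t(153,206),.01))
E
python3 -c "
import cv2
for n,(x,y,w) in dict(scene=(360,210,100),top=(205,160,100)).items():
    i=cv2.imread(f'pics/{n}0.png')[y:y+80,x:x+w]; cv2.imwrite(f'pics/{n}0d.png',cv2.resize(i,None,fx=7,fy=7,interpolation=2))"
```

```text
cap (array([ 0.6139, -0.1203,  0.1823]), array([9.12141601e-09]))
tips (array([ 0.4986, -0.2085,  0.1811]), array([3.58266609e-06])) (array([ 0.5403, -0.2455,  0.1798]), array([7.63692662e-07]))
footS [ 0.6128 -0.119 ] footT [ 0.616 -0.122]
bar ends S [0.5968 0.1206] [0.6601 0.2094] [0.62845 0.165  ] 0.10905196009242568 54.51729095948164
bar ends T [0.6593 0.206 ] [0.6044 0.1095] [0.63185 0.15775] 0.11102369116544447 -119.63606361393526
cup S [0.6313 0.1636] T [0.6276 0.1605]
```

View pics/scene0d.png

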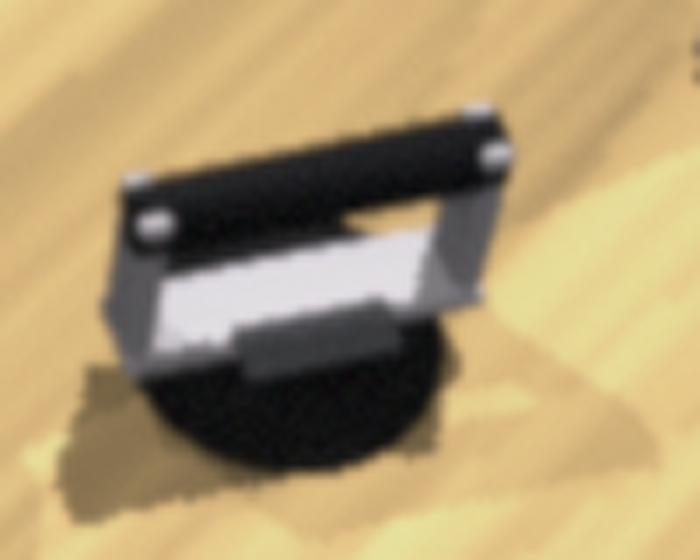

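View pics/top0d.png

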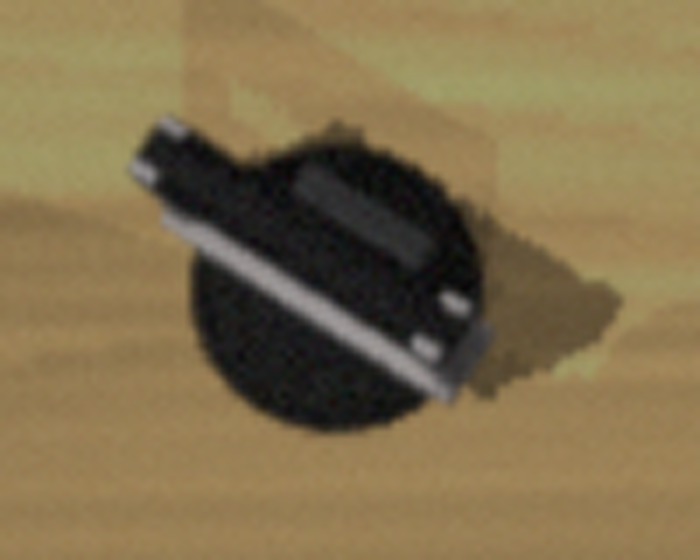

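```bash
cat >> h.py <<'E'
from scipy.spatial.transform import Rotation as Ro
def Rt(o): return Ro.from_euler('xyz',o['tcp_rot'],degrees=True).as_matrix()
def az(v): return float(np.degrees(np.arctan2(v[1],v[0])))
def plan(p,yz_az,o):
    "target TCP pos p, tool pointing down with tool z at azimuth yz_az: rows' turn and shift"
    R=Rt(o); z=np.array([np.cos(np.radians(yz_az)),np.sin(np.radians(yz_az)),0]); x=np.array([0,0,-1.]); y=np.cross(z,x)
    G=np.c_[x,y,z]; rv=Ro.from_matrix(R.T@G).as_rotvec(degrees=True)
    return rv.round(2),(R.T@(np.array(p)-o['ee_pos'])).round(4)
E
cat > st.py <<'E'
from workcell import bot
from h import *
o=bot.get_obs();R=Rt(o)
print("t",round(o['time'],2),"tcp",o['ee_pos'].round(4),"x",R[:,0].round(3),"az y %.2f z %.2f"%(az(R[:,1]),az(R[:,2])),"q",o['q'].round(1),"F",o['wrist_force'].round(2),"T",o['torque'].round(2),"open",round(o['opening'],4))
E
python3 st.py
python3 - <<'E'
from h import *
for a,b in [((138,295),(443,350)),((323,185),(230,311))]: print(tri(a,b))
print("can",atz(T,(428,165),0),"jar",atz(T,(325,207),.03))
E
```

```text
t 2.4 tcp [0.1301 0.5344 0.2503] x [-0.  0. -1.] az y 76.32 z -13.68 q [76.3  5.  10.1 95.1  0.  90. ] F [-0.27 -0.28  0.22] T [ 0.04  0.02 -0.03] open 0.0852
(array([ 0.2733, -0.2775, -0.0137]), array([2.96339265e-05]))
(array([0.3669, 0.2107, 0.0039]), array([6.50769483e-05]))
can [ 0.7102 -0.2602] jar [ 0.6069 -0.0097]
```

```bash
python3 - <<'E'
from workcell import bot
from h import *
o=bot.get_obs()
print(plan((.5956,-.2438,.25),-41.4,o))
E
```

```text
(array([27.72, -0.  , -0.  ]), array([ 3.000e-04, -6.460e-01,  6.364e-01]))
```

```bash
python3 -m handwheel '[[27.7,0,0,0,-0.646,0.636,1],[27.7,0,0,0,-0.646,0.636,1],[27.7,0,0,0,-0.646,0.636,1],[27.7,0,0,0,-0.646,0.636,1],[27.7,0,0,0,-0.646,0.636,1],[27.7,0,0,0,-0.646,0.636,1],[27.7,0,0,0,-0.646,0.636,1],[27.7,0,0,0,-0.646,0.636,1],[27.7,0,0,0,-0.646,0.636,1],[27.7,0,0,0,-0.646,0.636,1],[27.7,0,0,0,-0.646,0.636,1],[27.7,0,0,0,-0.646,0.636,1],[27.7,0,0,0,-0.646,0.636,1],[27.7,0,0,0,-0.646,0.636,1],[27.7,0,0,0,-0.646,0.636,1],[27.7,0,0,0,-0.646,0.636,1]]' 30; python3 st.py
```

```text
time: 4.4
ee_pos: [0.5957, -0.2456, 0.2486]
tcp_rot: [-158.2, 89.9, 160.3]
wrist_force: [0.3, 0.1, -0.9]
opening: 0.0002
t 4.4 tcp [ 0.5957 -0.2456  0.2486] x [-0.002  0.001 -1.   ] az y 48.49 z -41.51 q [-22.4  18.7  26.   97.3  -0.   19.1] F [ 0.31  0.13 -0.87] T [-0.03 -0.03  0.01] open 0.0002
```

```bash
python3 -m handwheel '[[0,0,0,0.05,0,0,1],[0,0,0,0.084,0,0,1],[0,0,0,0.084,0,0,1]]'; python3 st.py; python3 - <<'E'
from workcell import bot
import cv2
for n in ["wrist","scene"]:
    p=bot.camera(n); cv2.imwrite(f"pics/{n}1.png",p["frame"][:,:,::-1])
E
```

```text
time: 4.78
ee_pos: [0.5937, -0.2423, 0.164]
tcp_rot: [-162.3, 89.7, 156.4]
wrist_force: [-0.4, -0.0, 0.3]
opening: -0.0001
t 4.78 tcp [ 0.5937 -0.2423  0.164 ] x [-0.004  0.002 -1.   ] az y 48.66 z -41.34 q [-22.2  17.1  14.5  87.7   0.   19.1] F [-0.39 -0.    0.27] T [ 0.01 -0.02 -0.04] open -0.0001
```

View pics/wrist1.png

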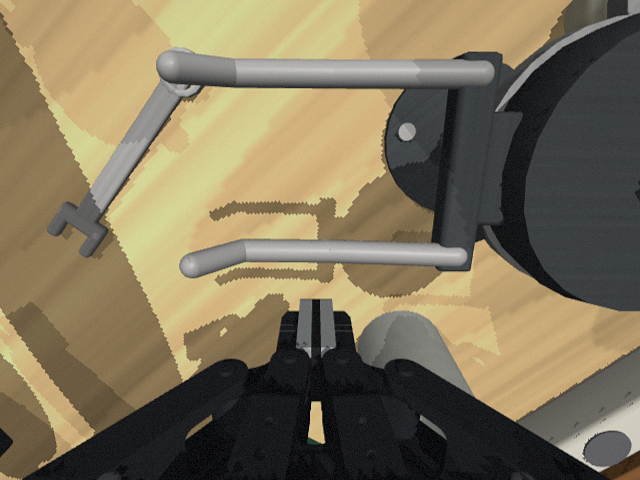

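View pics/scene1.png

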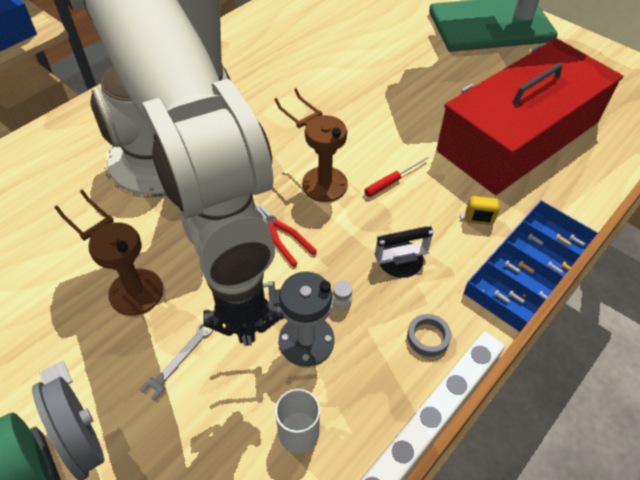

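```bash
cat >> h.py <<'E'
W=np.array([[0.0005566321292007612,-0.3241748941848787,0.9459970021838834,-0.12308493522563074],[0.9999998448481181,0.00016005974794497364,-0.0005335584466120973,-0.0008873743966220093],[2.1550211245672727e-05,0.945997152406443,0.32417493298293243,-0.08366121104888956],[0,0,0,1.]])
def wz(o,p,z):
    "world point at height z on wrist pixel ray"
    d=np.array([(p[0]-315.61066)/376.53633,(p[1]-240.96433)/376.53633,1.]); R=Rt(o)
    a=o['ee_pos']+R@W[:3,3]; d=R@(W[:3,:3]@d); return (a+d*(z-a[2])/d[2]).round(4)
E
python3 - <<'E'
from workcell import bot
from h import *
o=bot.get_obs(); o['ee_pos']=np.array([.5937,-.2423,.164])
f=lambda *p:wz(o,p,.166)
A,B=f(240,72),f(480,73);C,D=f(250,251),f(450,255)
print(A,B,az(A-B));print(C,D,az(C-D))
# crossbar front face ends at prongs; outer edge of near prong at column 316
print("outer",f(316,264),"tcp->",)
a=np.radians((az(A-B)+az(C-D))/2);u=np.array([np.cos(a),np.sin(a)]);y=np.array([u[1],-u[0]])
print("ang",np.degrees(a));
for n,p in dict(A=A,C=C,tip1=wz(o,(170,68),.180),tip2=wz(o,(192,264),.180),x1=f(457,160)).items():
    d=p[:2]-np.array([.614,-.12]); print(n,d@u,d@y)
d=o['ee_pos'][:2]-np.array([.614,-.12]);print('tcp',d@u,d@y)
E
```

```text
[ 0.5072 -0.1971  0.166 ] [ 0.5541 -0.1442  0.166 ] -131.55950512725732
[ 0.5493 -0.2344  0.166 ] [ 0.5958 -0.1838  0.166 ] -132.58214999159966
outer [ 0.5678 -0.2206  0.166 ] tcp->
ang -132.0708275594285
A 0.12879385473215926 0.027618707124546133
C 0.12827322998274265 -0.02862566103681112
tip1 0.14432791568652456 0.027068297943968696
tip2 0.1438092543020203 -0.02783070924530775
x1 0.061519372897569626 0.0029354315338254444
tcp 0.10438737048465144 -0.0668779252317244
```

```bash
python3 -m handwheel '[[0,0,0,0,0,-0.01,1],[0,0,0,0,0,-0.020,1],[0,0,0,0,0,-0.020,1]]'; python3 st.py;  python3 -m handwheel '[[0,0,0,0,0,-0.0015,1],[0,0,0,0,0,-0.003,1]]'; python3 st.py; python3 -m handwheel '[[0,0,0,0,0,-0.0015,1],[0,0,0,0,0,-0.003,1]]'; python3 st.py
```

```text
time: 5.25
ee_pos: [0.5799, -0.23, 0.1674]
tcp_rot: [20.5, 89.9, -20.9]
wrist_force: [0.7, -0.1, -0.3]
opening: 0.0002
t 5.25 tcp [ 0.5799 -0.23    0.1674] x [ 0.001 -0.    -1.   ] az y 48.64 z -41.36 q [-21.6  14.2  11.4  87.1   0.   19.7] F [ 0.74 -0.06 -0.35] T [ 0.01  0.06 -0.05] open 0.0002
time: 5.5
ee_pos: [0.578, -0.2285, 0.1663]
tcp_rot: [-71.4, 90.0, -112.8]
wrist_force: [0.7, 0.2, 0.9]
opening: 0.0001
t 5.5 tcp [ 0.578  -0.2285  0.1663] x [-0. -0. -1.] az y 48.61 z -41.39 q [-21.6  14.   11.   87.   -0.   19.8] F [0.72 0.17 0.88] T [ 0.03  0.03 -0.  ] open 0.0001
time: 5.75
ee_pos: [0.5758, -0.2267, 0.1662]
tcp_rot: [-34.1, 90.0, -75.5]
wrist_force: [1.4, -2.4, -1.6]
opening: -0.0001
t 5.75 tcp [ 0.5758 -0.2267  0.1662] x [ 0. -0. -1.] az y 48.61 z -41.39 q [-21.5  13.6  10.5  86.9  -0.   19.9] F [ 1.35 -2.35 -1.58] T [-0.65 -0.37  0.01] open -0.0001
```

```bash
cat > g.py <<'E'
from workcell import bot
from h import *
import sys
o=bot.get_obs();f=np.hypot(*o['wrist_force'][:2]);R=Rt(o);p=o['ee_pos'][:2]-np.array([.614,-.12])
fp=-(o['wrist_force']@-R[:,2])
print("t %.2f F %.2f push %.2f radius %.4f az %.2f tcpaz %.2f z %.3f T %s"%(o['time'],f,fp,np.hypot(*p),az(R[:,2]),az(p),o['ee_pos'][2],o['torque'].round(2)))
sys.exit(f>7)
E
python3 -m handwheel '[[0.72,0,0,0,-0.0005,-0.0013,1],[1.44,0,0,0,-0.001,-0.0026,1],[2.16,0,0,0,-0.0015,-0.0039,1],[2.88,0,0,0,-0.002,-0.0053,1],[3.6,0,0,0,-0.0024,-0.0066,1],[4.32,0,0,0,-0.0029,-0.008,1],[5.04,0,0,0,-0.0033,-0.0093,1],[5.76,0,0,0,-0.0038,-0.0107,1],[6.48,0,0,0,-0.0042,-0.012,1],[7.2,0,0,0,-0.0046,-0.0134,1]]' >/dev/null && python3 g.py && 
python3 -m handwheel '[[0.72,0,0,0,-0.0005,-0.0013,1],[1.44,0,0,0,-0.001,-0.0026,1],[2.16,0,0,0,-0.0015,-0.0039,1],[2.88,0,0,0,-0.002,-0.0053,1],[3.6,0,0,0,-0.0024,-0.0066,1],[4.32,0,0,0,-0.0029,-0.008,1]]' >/dev/null && python3 g.py
```

```text
t 7.00 F 2.44 push 2.14 radius 0.1133 az -48.63 tcpaz -116.99 z 0.166 T [-0.29 -0.33 -0.  ]False
```

```bash
sed -i 's/sys.exit(f>7)/sys.exit(int(f>7))/' g.py
python3 -m handwheel '[[0.72,0,0,0,-0.0005,-0.0013,1],[1.44,0,0,0,-0.001,-0.0026,1],[2.16,0,0,0,-0.0015,-0.0039,1],[2.88,0,0,0,-0.002,-0.0053,1],[3.6,0,0,0,-0.0024,-0.0066,1],[4.32,0,0,0,-0.0029,-0.008,1],[5.04,0,0,0,-0.0033,-0.0093,1],[5.76,0,0,0,-0.0038,-0.0107,1]]' >/dev/null && python3 g.py && 
python3 -m handwheel '[[0.72,0,0,0,-0.0005,-0.0013,1]]' >/dev/null && python3 g.py;python3 -m handwheel '[[0.72,0,0,0,-0.0005,-0.0013,1]]' && python3 g.py
```

```text
t 8.00 F 2.80 push 2.00 radius 0.1135 az -54.39 tcpaz -122.69 z 0.166 T [-0.18 -0.4   0.02]
t 8.12 F 1.97 push 1.59 radius 0.1135 az -55.11 tcpaz -123.40 z 0.166 T [-0.19 -0.45 -0.03]
time: 8.25
ee_pos: [0.5504, -0.214, 0.1663]
tcp_rot: [54.5, 90.0, -1.3]
wrist_force: [3.1, -1.6, 0.5]
opening: 0.0004
t 8.25 F 3.44 push 3.03 radius 0.1135 az -55.83 tcpaz -124.09 z 0.166 T [-0.2  -0.45 -0.02]
```

```bash
sed -i 's/f>7/f>6/' g.py
python3 -m handwheel '[[0.5,0,0,0,-0.0004,-0.0009,1],[1,0,0,0,-0.0007,-0.0018,1],[1.5,0,0,0,-0.0011,-0.0027,1],[2,0,0,0,-0.0014,-0.0036,1]]'>/dev/null && python3 g.py &&
python3 -m handwheel '[[0.5,0,0,0,-0.0004,-0.0009,1],[1,0,0,0,-0.0007,-0.0018,1],[1.5,0,0,0,-0.0011,-0.0027,1],[2,0,0,0,-0.0014,-0.0036,1]]'>/dev/null && python3 g.py &&
python3 -m handwheel '[[0.5,0,0,0,-0.0003,-0.0009,1]]'>/dev/null && python3 g.py &&
python3 -m handwheel '[[0.5,0,0,0,-0.0004,-0.0009,1]]'>/dev/null && python3 g.py &&
python3 -m handwheel '[[0.5,0,0,0,-0.0003,-0.0009,1]]'>/dev/null && python3 g.py &&
python3 -m handwheel '[[0.5,0,0,0,-0.0004,-0.0009,1]]'>/dev/null && python3 g.py &&
python3 -m handwheel '[[0.5,0,0,0,-0.0003,-0.0009,1]]'>/dev/null && python3 g.py &&
python3 -m handwheel '[[0.5,0,0,0,-0.0004,-0.0009,1]]'>/dev/null && python3 g.py &&
python3 -m handwheel '[[0.5,0,0,0,-0.0003,-0.0009,1]]'>/dev/null && python3 g.py &&
python3 -m handwheel '[[0.5,0,0,0,-0.0004,-0.0009,1]]'>/dev/null && python3 g.py
```

```text
t 8.75 F 2.57 push 2.38 radius 0.1136 az -57.82 tcpaz -126.04 z 0.166 T [-0.2  -0.34 -0.02]
t 9.25 F 2.01 push 2.00 radius 0.1136 az -59.82 tcpaz -128.00 z 0.166 T [-0.19 -0.38 -0.02]
t 9.38 F 2.44 push 2.39 radius 0.1136 az -60.31 tcpaz -128.48 z 0.166 T [-0.25 -0.29  0.02]
t 9.50 F 1.94 push 1.92 radius 0.1136 az -60.82 tcpaz -128.97 z 0.166 T [-0.23 -0.31  0.01]
t 9.62 F 2.29 push 2.23 radius 0.1136 az -61.32 tcpaz -129.44 z 0.166 T [-0.32 -0.31  0.01]
t 9.75 F 2.55 push 2.43 radius 0.1136 az -61.82 tcpaz -129.94 z 0.166 T [-0.25 -0.33 -0.05]
t 9.88 F 1.53 push 1.47 radius 0.1136 az -62.32 tcpaz -130.43 z 0.166 T [-0.37 -0.27 -0.04]
t 10.00 F 1.86 push 1.81 radius 0.1136 az -62.82 tcpaz -130.91 z 0.166 T [-0.3  -0.38 -0.04]
t 10.12 F 1.99 push 1.90 radius 0.1136 az -63.32 tcpaz -131.40 z 0.166 T [-0.32 -0.21 -0.04]
t 10.25 F 2.80 push 2.56 radius 0.1136 az -63.82 tcpaz -131.89 z 0.166 T [-0.33 -0.27  0.  ]
```

```bash

python3 -m handwheel '[[0.5,0,0,0,-0.0004,-0.0009,1]]'>/dev/null && python3 g.py &&
python3 -m handwheel '[[0.5,0,0,0,-0.0003,-0.0009,1]]'>/dev/null && python3 g.py &&
python3 -m handwheel '[[0.5,0,0,0,-0.0004,-0.0009,1]]'>/dev/null && python3 g.py &&
python3 -m handwheel '[[0.5,0,0,0,-0.0003,-0.001,1]]'>/dev/null && python3 g.py &&
python3 -m handwheel '[[0.5,0,0,0,-0.0004,-0.0009,1]]'>/dev/null && python3 g.py &&
python3 -m handwheel '[[0.5,0,0,0,-0.0004,-0.0009,1]]'>/dev/null && python3 g.py &&
python3 -m handwheel '[[0.5,0,0,0,-0.0003,-0.0009,1]]'>/dev/null && python3 g.py &&
python3 -m handwheel '[[0.5,0,0,0,-0.0004,-0.0009,1]]'>/dev/null && python3 g.py &&
python3 -m handwheel '[[0.5,0,0,0,-0.0003,-0.001,1]]'>/dev/null && python3 g.py &&
python3 -m handwheel '[[0.5,0,0,0,-0.0004,-0.0009,1]]'>/dev/null && python3 g.py &&
python3 -m handwheel '[[0.5,0,0,0,-0.0004,-0.0009,1]]'>/dev/null && python3 g.py &&
python3 -m handwheel '[[0.5,0,0,0,-0.0003,-0.0009,1]]'>/dev/null && python3 g.py &&
python3 -m handwheel '[[0.5,0,0,0,-0.0004,-0.0009,1]]'>/dev/null && python3 g.py &&
python3 -m handwheel '[[0.5,0,0,0,-0.0003,-0.001,1]]'>/dev/null && python3 g.py &&
python3 -m handwheel '[[0.5,0,0,0,-0.0004,-0.0009,1]]'>/dev/null && python3 g.py &&
python3 -m handwheel '[[0.5,0,0,0,-0.0004,-0.0009,1]]'>/dev/null && python3 g.py &&
python3 -m handwheel '[[0.5,0,0,0,-0.0003,-0.0009,1]]'>/dev/null && python3 g.py &&
python3 -m handwheel '[[0.5,0,0,0,-0.0004,-0.0009,1]]'>/dev/null && python3 g.py &&
python3 -m handwheel '[[0.5,0,0,0,-0.0003,-0.001,1]]'>/dev/null && python3 g.py &&
python3 -m handwheel '[[0.5,0,0,0,-0.0004,-0.0009,1]]'>/dev/null && python3 g.py
```

```text
t 10.38 F 1.34 push 1.33 radius 0.1136 az -64.31 tcpaz -132.39 z 0.166 T [-0.23 -0.23 -0.04]
t 10.50 F 1.60 push 1.56 radius 0.1136 az -64.82 tcpaz -132.87 z 0.166 T [-0.36 -0.18  0.02]
t 10.62 F 2.00 push 1.99 radius 0.1136 az -65.32 tcpaz -133.36 z 0.166 T [-0.37 -0.23  0.05]
t 10.75 F 2.65 push 2.65 radius 0.1136 az -65.82 tcpaz -133.88 z 0.166 T [-0.44 -0.12 -0.03]
t 10.88 F 2.63 push 2.62 radius 0.1136 az -66.32 tcpaz -134.38 z 0.166 T [-0.44 -0.09 -0.01]
t 11.00 F 2.37 push 2.20 radius 0.1136 az -66.82 tcpaz -134.88 z 0.166 T [-0.39 -0.24  0.02]
t 11.12 F 2.34 push 2.02 radius 0.1136 az -67.32 tcpaz -135.36 z 0.166 T [-0.46 -0.03 -0.04]
t 11.25 F 2.62 push 2.32 radius 0.1136 az -67.82 tcpaz -135.86 z 0.166 T [-0.41 -0.18 -0.01]
t 11.38 F 2.57 push 2.56 radius 0.1135 az -68.32 tcpaz -136.39 z 0.166 T [-0.54 -0.11  0.06]
t 11.50 F 2.49 push 2.24 radius 0.1136 az -68.82 tcpaz -136.89 z 0.166 T [-0.41 -0.09 -0.01]
t 11.62 F 2.56 push 2.56 radius 0.1136 az -69.32 tcpaz -137.38 z 0.166 T [-0.43 -0.12  0.01]
t 11.75 F 2.61 push 2.56 radius 0.1135 az -69.82 tcpaz -137.86 z 0.166 T [-0.43  0.   -0.  ]
t 11.88 F 1.99 push 1.97 radius 0.1136 az -70.32 tcpaz -138.36 z 0.166 T [-0.47 -0.09  0.07]
t 12.00 F 2.44 push 2.17 radius 0.1135 az -70.82 tcpaz -138.88 z 0.166 T [-0.5  -0.06  0.01]
t 12.12 F 2.76 push 2.76 radius 0.1135 az -71.32 tcpaz -139.37 z 0.166 T [-0.51  0.    0.02]
t 12.25 F 2.96 push 2.69 radius 0.1135 az -71.82 tcpaz -139.87 z 0.166 T [-0.47 -0.07  0.02]
t 12.38 F 3.57 push 2.88 radius 0.1135 az -72.32 tcpaz -140.36 z 0.166 T [-0.58  0.12 -0.03]
t 12.50 F 3.69 push 3.55 radius 0.1135 az -72.81 tcpaz -140.85 z 0.166 T [-0.48  0.    0.01]
t 12.62 F 3.03 push 2.46 radius 0.1135 az -73.32 tcpaz -141.36 z 0.166 T [-0.58  0.17  0.  ]
t 12.75 F 3.50 push 3.22 radius 0.1135 az -73.82 tcpaz -141.87 z 0.166 T [-0.57  0.1   0.02]
```

Steady 2–3 N; 0.56 rad so far. Carrying on the same way.

```bash

python3 -m handwheel '[[0.5,0,0,0,-0.0004,-0.0009,1]]'>/dev/null && python3 g.py &&
python3 -m handwheel '[[0.5,0,0,0,-0.0003,-0.0009,1]]'>/dev/null && python3 g.py &&
python3 -m handwheel '[[0.5,0,0,0,-0.0004,-0.0009,1]]'>/dev/null && python3 g.py &&
python3 -m handwheel '[[0.5,0,0,0,-0.0003,-0.001,1]]'>/dev/null && python3 g.py &&
python3 -m handwheel '[[0.5,0,0,0,-0.0004,-0.0009,1]]'>/dev/null && python3 g.py &&
python3 -m handwheel '[[0.5,0,0,0,-0.0004,-0.0009,1]]'>/dev/null && python3 g.py &&
python3 -m handwheel '[[0.5,0,0,0,-0.0003,-0.0009,1]]'>/dev/null && python3 g.py &&
python3 -m handwheel '[[0.5,0,0,0,-0.0004,-0.0009,1]]'>/dev/null && python3 g.py &&
python3 -m handwheel '[[0.5,0,0,0,-0.0003,-0.001,1]]'>/dev/null && python3 g.py &&
python3 -m handwheel '[[0.5,0,0,0,-0.0004,-0.0009,1]]'>/dev/null && python3 g.py &&
python3 -m handwheel '[[0.5,0,0,0,-0.0004,-0.0009,1]]'>/dev/null && python3 g.py &&
python3 -m handwheel '[[0.5,0,0,0,-0.0003,-0.0009,1]]'>/dev/null && python3 g.py &&
python3 -m handwheel '[[0.5,0,0,0,-0.0004,-0.0009,1]]'>/dev/null && python3 g.py &&
python3 -m handwheel '[[0.5,0,0,0,-0.0003,-0.001,1]]'>/dev/null && python3 g.py &&
python3 -m handwheel '[[0.5,0,0,0,-0.0004,-0.0009,1]]'>/dev/null && python3 g.py &&
python3 -m handwheel '[[0.5,0,0,0,-0.0004,-0.0009,1]]'>/dev/null && python3 g.py &&
python3 -m handwheel '[[0.5,0,0,0,-0.0003,-0.0009,1]]'>/dev/null && python3 g.py &&
python3 -m handwheel '[[0.5,0,0,0,-0.0004,-0.0009,1]]'>/dev/null && python3 g.py &&
python3 -m handwheel '[[0.5,0,0,0,-0.0003,-0.001,1]]'>/dev/null && python3 g.py &&
python3 -m handwheel '[[0.5,0,0,0,-0.0004,-0.0009,1]]'>/dev/null && python3 g.py
```

```text
t 12.88 F 2.41 push 2.41 radius 0.1135 az -74.32 tcpaz -142.36 z 0.166 T [-0.5   0.03  0.  ]
t 13.00 F 1.92 push 1.48 radius 0.1135 az -74.82 tcpaz -142.86 z 0.166 T [-0.59  0.1   0.02]
t 13.12 F 2.78 push 2.66 radius 0.1135 az -75.32 tcpaz -143.33 z 0.166 T [-0.59  0.12 -0.04]
t 13.25 F 3.54 push 2.58 radius 0.1135 az -75.82 tcpaz -143.87 z 0.166 T [-0.59  0.12 -0.  ]
t 13.38 F 2.89 push 2.63 radius 0.1134 az -76.32 tcpaz -144.38 z 0.166 T [-0.63  0.13  0.03]
t 13.50 F 3.66 push 3.43 radius 0.1135 az -76.81 tcpaz -144.87 z 0.166 T [-0.54  0.11  0.02]
t 13.62 F 3.44 push 2.76 radius 0.1134 az -77.32 tcpaz -145.35 z 0.166 T [-0.55  0.22  0.02]
t 13.75 F 3.18 push 2.95 radius 0.1135 az -77.81 tcpaz -145.84 z 0.166 T [-0.55  0.2  -0.04]
t 13.88 F 3.69 push 2.85 radius 0.1134 az -78.32 tcpaz -146.36 z 0.166 T [-0.61  0.18  0.02]
t 14.00 F 3.80 push 3.13 radius 0.1134 az -78.82 tcpaz -146.87 z 0.166 T [-0.63  0.22 -0.04]
t 14.12 F 2.60 push 2.15 radius 0.1134 az -79.31 tcpaz -147.36 z 0.166 T [-0.6   0.17  0.03]
t 14.25 F 3.52 push 3.29 radius 0.1134 az -79.81 tcpaz -147.85 z 0.166 T [-0.53  0.28  0.  ]
t 14.38 F 2.55 push 2.20 radius 0.1134 az -80.32 tcpaz -148.34 z 0.166 T [-0.55  0.22  0.02]
t 14.50 F 3.04 push 2.58 radius 0.1134 az -80.82 tcpaz -148.87 z 0.166 T [-0.64  0.32 -0.01]
t 14.62 F 3.33 push 2.81 radius 0.1134 az -81.32 tcpaz -149.38 z 0.166 T [-0.61  0.26 -0.01]
t 14.75 F 2.90 push 2.11 radius 0.1134 az -81.81 tcpaz -149.84 z 0.166 T [-0.54  0.18  0.02]
t 14.88 F 3.77 push 3.42 radius 0.1134 az -82.32 tcpaz -150.34 z 0.166 T [-0.61  0.3   0.05]
t 15.00 F 3.52 push 3.39 radius 0.1134 az -82.82 tcpaz -150.83 z 0.166 T [-0.61  0.21  0.08]
t 15.12 F 3.27 push 2.89 radius 0.1133 az -83.32 tcpaz -151.36 z 0.166 T [-0.62  0.38  0.1 ]
t 15.25 F 4.15 push 3.63 radius 0.1134 az -83.81 tcpaz -151.87 z 0.166 T [-0.59  0.29  0.02]
```

```bash

python3 -m handwheel '[[0.5,0,0,0,-0.0004,-0.0009,1]]'>/dev/null && python3 g.py &&
python3 -m handwheel '[[0.5,0,0,0,-0.0003,-0.0009,1]]'>/dev/null && python3 g.py &&
python3 -m handwheel '[[0.5,0,0,0,-0.0004,-0.0009,1]]'>/dev/null && python3 g.py &&
python3 -m handwheel '[[0.5,0,0,0,-0.0003,-0.001,1]]'>/dev/null && python3 g.py &&
python3 -m handwheel '[[0.5,0,0,0,-0.0004,-0.0009,1]]'>/dev/null && python3 g.py &&
python3 -m handwheel '[[0.5,0,0,0,-0.0004,-0.0009,1]]'>/dev/null && python3 g.py &&
python3 -m handwheel '[[0.5,0,0,0,-0.0003,-0.0009,1]]'>/dev/null && python3 g.py &&
python3 -m handwheel '[[0.5,0,0,0,-0.0004,-0.0009,1]]'>/dev/null && python3 g.py &&
python3 -m handwheel '[[0.5,0,0,0,-0.0003,-0.001,1]]'>/dev/null && python3 g.py &&
python3 -m handwheel '[[0.5,0,0,0,-0.0004,-0.0009,1]]'>/dev/null && python3 g.py &&
python3 -m handwheel '[[0.5,0,0,0,-0.0004,-0.0009,1]]'>/dev/null && python3 g.py &&
python3 -m handwheel '[[0.5,0,0,0,-0.0003,-0.0009,1]]'>/dev/null && python3 g.py &&
python3 -m handwheel '[[0.5,0,0,0,-0.0004,-0.0009,1]]'>/dev/null && python3 g.py &&
python3 -m handwheel '[[0.5,0,0,0,-0.0003,-0.001,1]]'>/dev/null && python3 g.py &&
python3 -m handwheel '[[0.5,0,0,0,-0.0004,-0.0009,1]]'>/dev/null && python3 g.py &&
python3 -m handwheel '[[0.5,0,0,0,-0.0004,-0.0009,1]]'>/dev/null && python3 g.py &&
python3 -m handwheel '[[0.5,0,0,0,-0.0003,-0.0009,1]]'>/dev/null && python3 g.py &&
python3 -m handwheel '[[0.5,0,0,0,-0.0004,-0.0009,1]]'>/dev/null && python3 g.py &&
python3 -m handwheel '[[0.5,0,0,0,-0.0003,-0.001,1]]'>/dev/null && python3 g.py &&
python3 -m handwheel '[[0.5,0,0,0,-0.0004,-0.0009,1]]'>/dev/null && python3 g.py
```

```text
t 15.38 F 3.93 push 3.40 radius 0.1133 az -84.31 tcpaz -152.35 z 0.166 T [-0.53  0.2   0.01]
t 15.50 F 3.11 push 2.84 radius 0.1133 az -84.82 tcpaz -152.84 z 0.166 T [-0.59  0.4  -0.04]
t 15.62 F 2.64 push 2.07 radius 0.1134 az -85.32 tcpaz -153.32 z 0.166 T [-0.57  0.32  0.01]
t 15.75 F 3.37 push 2.79 radius 0.1133 az -85.82 tcpaz -153.86 z 0.166 T [-0.65  0.35  0.03]
t 15.88 F 3.49 push 3.27 radius 0.1133 az -86.32 tcpaz -154.36 z 0.166 T [-0.53  0.37  0.02]
t 16.00 F 3.60 push 2.90 radius 0.1133 az -86.81 tcpaz -154.85 z 0.166 T [-0.54  0.28  0.01]
t 16.12 F 3.65 push 3.05 radius 0.1133 az -87.32 tcpaz -155.33 z 0.166 T [-0.53  0.35 -0.  ]
t 16.25 F 3.51 push 2.96 radius 0.1133 az -87.81 tcpaz -155.83 z 0.166 T [-0.61  0.26  0.01]
t 16.38 F 4.45 push 3.67 radius 0.1133 az -88.32 tcpaz -156.35 z 0.166 T [-0.61  0.4   0.03]
t 16.50 F 3.40 push 2.39 radius 0.1133 az -88.82 tcpaz -156.85 z 0.166 T [-0.53  0.37 -0.02]
t 16.62 F 3.90 push 3.06 radius 0.1133 az -89.32 tcpaz -157.34 z 0.166 T [-0.52  0.31 -0.  ]
t 16.75 F 3.28 push 3.14 radius 0.1133 az -89.81 tcpaz -157.83 z 0.166 T [-0.56  0.42  0.03]
t 16.88 F 2.95 push 2.51 radius 0.1133 az -90.31 tcpaz -158.33 z 0.166 T [-0.51  0.36  0.08]
t 17.00 F 3.31 push 2.38 radius 0.1133 az -90.82 tcpaz -158.85 z 0.166 T [-0.56  0.43  0.05]
t 17.12 F 3.16 push 2.64 radius 0.1132 az -91.32 tcpaz -159.35 z 0.166 T [-0.6   0.45  0.03]
t 17.25 F 2.70 push 2.24 radius 0.1133 az -91.81 tcpaz -159.84 z 0.166 T [-0.55  0.37  0.02]
t 17.38 F 3.74 push 3.13 radius 0.1133 az -92.32 tcpaz -160.33 z 0.166 T [-0.57  0.46  0.03]
t 17.50 F 2.67 push 2.28 radius 0.1133 az -92.81 tcpaz -160.83 z 0.166 T [-0.52  0.42  0.04]
t 17.62 F 4.43 push 3.52 radius 0.1132 az -93.31 tcpaz -161.37 z 0.166 T [-0.52  0.46  0.01]
t 17.75 F 4.02 push 3.87 radius 0.1132 az -93.81 tcpaz -161.85 z 0.166 T [-0.56  0.37 -0.01]
```

```bash

python3 -m handwheel '[[0.5,0,0,0,-0.0004,-0.0009,1]]'>/dev/null && python3 g.py &&
python3 -m handwheel '[[0.5,0,0,0,-0.0003,-0.0009,1]]'>/dev/null && python3 g.py &&
python3 -m handwheel '[[0.5,0,0,0,-0.0004,-0.0009,1]]'>/dev/null && python3 g.py &&
python3 -m handwheel '[[0.5,0,0,0,-0.0004,-0.001,1]]'>/dev/null && python3 g.py &&
python3 -m handwheel '[[0.5,0,0,0,-0.0004,-0.0009,1]]'>/dev/null && python3 g.py &&
python3 -m handwheel '[[0.5,0,0,0,-0.0004,-0.0009,1]]'>/dev/null && python3 g.py &&
python3 -m handwheel '[[0.5,0,0,0,-0.0004,-0.0009,1]]'>/dev/null && python3 g.py &&
python3 -m handwheel '[[0.5,0,0,0,-0.0004,-0.0009,1]]'>/dev/null && python3 g.py &&
python3 -m handwheel '[[0.5,0,0,0,-0.0003,-0.001,1]]'>/dev/null && python3 g.py &&
python3 -m handwheel '[[0.5,0,0,0,-0.0004,-0.0009,1]]'>/dev/null && python3 g.py &&
python3 -m handwheel '[[0.5,0,0,0,-0.0004,-0.0009,1]]'>/dev/null && python3 g.py &&
python3 -m handwheel '[[0.5,0,0,0,-0.0004,-0.0009,1]]'>/dev/null && python3 g.py &&
python3 -m handwheel '[[0.5,0,0,0,-0.0004,-0.0009,1]]'>/dev/null && python3 g.py &&
python3 -m handwheel '[[0.5,0,0,0,-0.0004,-0.001,1]]'>/dev/null && python3 g.py &&
python3 -m handwheel '[[0.5,0,0,0,-0.0004,-0.0009,1]]'>/dev/null && python3 g.py &&
python3 -m handwheel '[[0.5,0,0,0,-0.0004,-0.0009,1]]'>/dev/null && python3 g.py &&
python3 -m handwheel '[[0.5,0,0,0,-0.0003,-0.0009,1]]'>/dev/null && python3 g.py &&
python3 -m handwheel '[[0.5,0,0,0,-0.0004,-0.0009,1]]'>/dev/null && python3 g.py &&
python3 -m handwheel '[[0.5,0,0,0,-0.0004,-0.001,1]]'>/dev/null && python3 g.py &&
python3 -m handwheel '[[0.5,0,0,0,-0.0004,-0.0009,1]]'>/dev/null && python3 g.py
```

```text
t 17.88 F 3.74 push 3.56 radius 0.1132 az -94.31 tcpaz -162.35 z 0.166 T [-0.47  0.38  0.06]
t 18.00 F 3.32 push 2.16 radius 0.1132 az -94.82 tcpaz -162.83 z 0.166 T [-0.5   0.4  -0.01]
t 18.12 F 3.28 push 2.92 radius 0.1132 az -95.32 tcpaz -163.32 z 0.166 T [-0.52  0.37 -0.01]
t 18.25 F 3.36 push 2.87 radius 0.1132 az -95.81 tcpaz -163.87 z 0.166 T [-0.52  0.36  0.04]
t 18.38 F 2.24 push 1.99 radius 0.1132 az -96.32 tcpaz -164.37 z 0.166 T [-0.44  0.32 -0.07]
t 18.50 F 1.98 push 1.44 radius 0.1132 az -96.81 tcpaz -164.87 z 0.166 T [-0.47  0.27 -0.01]
t 18.62 F 2.17 push 2.02 radius 0.1133 az -97.32 tcpaz -165.35 z 0.166 T [-0.49  0.23  0.01]
t 18.75 F 3.05 push 3.01 radius 0.1133 az -97.82 tcpaz -165.84 z 0.166 T [-0.47  0.14 -0.04]
t 18.88 F 2.88 push 2.77 radius 0.1133 az -98.32 tcpaz -166.37 z 0.166 T [-0.49  0.19  0.02]
t 19.00 F 2.37 push 2.19 radius 0.1133 az -98.82 tcpaz -166.87 z 0.166 T [-0.43  0.09  0.04]
t 19.12 F 2.46 push 2.30 radius 0.1133 az -99.31 tcpaz -167.37 z 0.166 T [-0.42  0.04  0.01]
t 19.25 F 2.23 push 2.23 radius 0.1133 az -99.81 tcpaz -167.88 z 0.166 T [-0.44 -0.   -0.01]
t 19.38 F 2.14 push 1.91 radius 0.1134 az -100.31 tcpaz -168.38 z 0.166 T [-0.39 -0.06  0.01]
t 19.50 F 0.81 push 0.44 radius 0.1134 az -100.81 tcpaz -168.92 z 0.166 T [-0.29 -0.06 -0.01]
t 19.62 F 1.21 push 0.82 radius 0.1134 az -101.31 tcpaz -169.44 z 0.166 T [-0.3  -0.11 -0.03]
t 19.75 F 1.01 push 0.62 radius 0.1135 az -101.81 tcpaz -169.92 z 0.166 T [-0.31 -0.11  0.02]
t 19.88 F 1.50 push 1.21 radius 0.1135 az -102.31 tcpaz -170.41 z 0.166 T [-0.16 -0.01  0.  ]
t 20.00 F 1.52 push 1.25 radius 0.1135 az -102.81 tcpaz -170.91 z 0.166 T [-0.31 -0.14  0.01]
t 20.12 F 0.62 push 0.31 radius 0.1135 az -103.31 tcpaz -171.45 z 0.166 T [-0.    0.03 -0.05]
t 20.25 F 0.66 push -0.19 radius 0.1136 az -103.81 tcpaz -171.99 z 0.166 T [ 0.05  0.01 -0.05]
```

```bash
python3 st.py; python3 - <<'E'
from workcell import bot
import cv2
p=bot.camera("wrist"); cv2.imwrite("pics/wrist2.png",p["frame"][:,:,::-1])
E
```

```text
t 20.25 tcp [ 0.5015 -0.1358  0.1662] x [-0.  0. -1.] az y -13.81 z -103.81 q [-15.2  -0.1  -4.4  85.6   0.   88.6] F [-0.57  0.34 -0.02] T [ 0.05  0.01 -0.05] open -0.0005
```

View pics/wrist2.png

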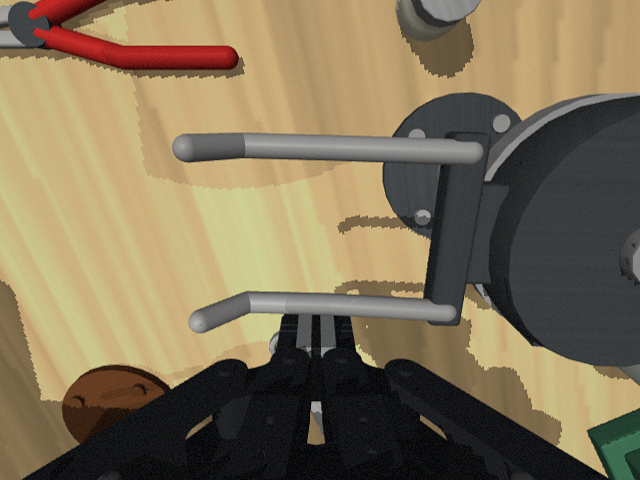

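```bash
cat > hk.py <<'E'
from workcell import bot
from h import *
def meas(o,a0,a1,b0,b1,z=.166):
    A,B,C,D=[wz(o,p,z) for p in (a0,a1,b0,b1)]
    print(az(A-B),az(C-D)); a=np.radians((az(A-B)+az(C-D))/2); u=np.array([np.cos(a),np.sin(a)]);y=np.array([u[1],-u[0]])
    print("ang",np.degrees(a));
    for p in (A,B,C,D,o['ee_pos']):
        d=p[:2]-np.array([.614,-.12]); print(p,(d@u).round(4),(d@y).round(4))
E
python3 - <<'E'
from hk import *
o=bot.get_obs()
meas(o,(250,147),(460,152),(260,305),(440,313))
E
```

```text
164.8871284646024 163.3337175224811
ang 164.11042299354176
[ 0.4977 -0.0596  0.166 ] 0.1284 0.0263
[ 0.5625 -0.0771  0.166 ] 0.0613 0.0272
[ 0.4846 -0.1146  0.166 ] 0.1259 -0.0302
[ 0.5484 -0.1337  0.166 ] 0.0593 -0.0311
[ 0.50146388 -0.13576228  0.16623451] 0.1039 -0.046
```

```bash

python3 -m handwheel '[[0.5,0,0,0,-0.0004,-0.0009,1]]'>/dev/null && python3 g.py &&
python3 -m handwheel '[[0.5,0,0,0,-0.0004,-0.0009,1]]'>/dev/null && python3 g.py &&
python3 -m handwheel '[[0.5,0,0,0,-0.0004,-0.0009,1]]'>/dev/null && python3 g.py &&
python3 -m handwheel '[[0.5,0,0,0,-0.0004,-0.0009,1]]'>/dev/null && python3 g.py &&
python3 -m handwheel '[[0.5,0,0,0,-0.0004,-0.0009,1]]'>/dev/null && python3 g.py &&
python3 -m handwheel '[[0.5,0,0,0,-0.0004,-0.0009,1]]'>/dev/null && python3 g.py
```

```text
t 20.43 F 1.52 push -0.81 radius 0.1136 az -104.30 tcpaz -172.44 z 0.166 T [-0.03 -0.02  0.02]
t 20.55 F 0.86 push -0.56 radius 0.1137 az -104.82 tcpaz -172.93 z 0.166 T [-0.01  0.03 -0.03]
t 20.68 F 0.72 push 0.29 radius 0.1137 az -105.32 tcpaz -173.42 z 0.166 T [-0.02  0.03  0.05]
t 20.80 F 0.55 push 0.29 radius 0.1137 az -105.82 tcpaz -173.89 z 0.166 T [-0.18 -0.09 -0.  ]
t 20.93 F 1.79 push 1.70 radius 0.1137 az -106.32 tcpaz -174.33 z 0.166 T [-0.31 -0.07  0.02]
t 21.05 F 1.81 push 1.58 radius 0.1137 az -106.82 tcpaz -174.80 z 0.166 T [-0.41 -0.16 -0.04]
```

```bash

python3 -m handwheel '[[0.3,0,0,0,-0.0002,-0.0006,1]]'>/dev/null && python3 g.py &&
python3 -m handwheel '[[0.3,0,0,0,-0.0002,-0.0005,1]]'>/dev/null && python3 g.py &&
python3 -m handwheel '[[0.3,0,0,0,-0.0002,-0.0006,1]]'>/dev/null && python3 g.py &&
python3 -m handwheel '[[0.3,0,0,0,-0.0002,-0.0005,1]]'>/dev/null && python3 g.py &&
python3 -m handwheel '[[0.3,0,0,0,-0.0002,-0.0006,1]]'>/dev/null && python3 g.py &&
python3 -m handwheel '[[0.3,0,0,0,-0.0002,-0.0006,1]]'>/dev/null && python3 g.py
```

```text
t 21.18 F 1.87 push 1.79 radius 0.1137 az -107.11 tcpaz -175.13 z 0.166 T [-0.39 -0.11  0.  ]
t 21.30 F 2.89 push 2.22 radius 0.1137 az -107.41 tcpaz -175.42 z 0.166 T [-0.38 -0.1   0.02]
t 21.43 F 2.31 push 1.53 radius 0.1137 az -107.70 tcpaz -175.77 z 0.166 T [-0.4  -0.15 -0.07]
t 21.55 F 2.37 push 2.19 radius 0.1137 az -108.00 tcpaz -176.04 z 0.166 T [-0.43 -0.05 -0.02]
t 21.68 F 2.33 push 2.24 radius 0.1137 az -108.30 tcpaz -176.37 z 0.166 T [-0.34 -0.02  0.02]
t 21.80 F 1.65 push 1.65 radius 0.1137 az -108.60 tcpaz -176.70 z 0.166 T [-0.37 -0.01  0.08]
```

```bash

python3 -m handwheel '[[0.5,0,0,0,-0.0004,-0.0009,1]]'>/dev/null && python3 g.py &&
python3 -m handwheel '[[0.5,0,0,0,-0.0003,-0.0009,1]]'>/dev/null && python3 g.py &&
python3 -m handwheel '[[0.5,0,0,0,-0.0004,-0.0009,1]]'>/dev/null && python3 g.py &&
python3 -m handwheel '[[0.5,0,0,0,-0.0003,-0.001,1]]'>/dev/null && python3 g.py &&
python3 -m handwheel '[[0.5,0,0,0,-0.0003,-0.0009,1]]'>/dev/null && python3 g.py &&
python3 -m handwheel '[[0.5,0,0,0,-0.0004,-0.0009,1]]'>/dev/null && python3 g.py &&
python3 -m handwheel '[[0.5,0,0,0,-0.0003,-0.0009,1]]'>/dev/null && python3 g.py &&
python3 -m handwheel '[[0.5,0,0,0,-0.0003,-0.0009,1]]'>/dev/null && python3 g.py &&
python3 -m handwheel '[[0.5,0,0,0,-0.0004,-0.001,1]]'>/dev/null && python3 g.py &&
python3 -m handwheel '[[0.5,0,0,0,-0.0003,-0.0009,1]]'>/dev/null && python3 g.py &&
python3 -m handwheel '[[0.5,0,0,0,-0.0003,-0.0009,1]]'>/dev/null && python3 g.py &&
python3 -m handwheel '[[0.5,0,0,0,-0.0004,-0.0009,1]]'>/dev/null && python3 g.py &&
python3 -m handwheel '[[0.5,0,0,0,-0.0003,-0.0009,1]]'>/dev/null && python3 g.py &&
python3 -m handwheel '[[0.5,0,0,0,-0.0003,-0.001,1]]'>/dev/null && python3 g.py &&
python3 -m handwheel '[[0.5,0,0,0,-0.0004,-0.0009,1]]'>/dev/null && python3 g.py
```

```text
t 21.93 F 1.08 push 0.56 radius 0.1137 az -109.11 tcpaz -177.20 z 0.166 T [-0.44 -0.03 -0.02]
t 22.05 F 2.41 push 2.42 radius 0.1137 az -109.62 tcpaz -177.65 z 0.166 T [-0.63  0.06  0.04]
t 22.18 F 4.62 push 4.53 radius 0.1137 az -110.13 tcpaz -178.07 z 0.166 T [-0.84  0.04 -0.06]
t 22.30 F 5.61 push 5.57 radius 0.1137 az -110.63 tcpaz -178.53 z 0.166 T [-1.19  0.24  0.02]
t 22.43 F 7.76 push 7.71 radius 0.1137 az -111.14 tcpaz -178.90 z 0.166 T [-1.45  0.29 -0.03]
```

```bash

python3 -m handwheel '[[0.3,0,0,0,-0.0002,-0.0006,1]]'>/dev/null && python3 g.py; python3 -m handwheel '[[0.3,0,0,0,-0.0002,-0.0006,1]]'>/dev/null && python3 g.py; python3 - <<'E'
from workcell import bot
import cv2
for n in ["wrist","scene","top"]:
    p=bot.camera(n); f=p["frame"][:,:,::-1]
    if n=="scene": f=cv2.resize(f[220:370,210:400],None,fx=4,fy=4,interpolation=2)
    if n=="top": f=cv2.resize(f[140:290,310:500],None,fx=4,fy=4,interpolation=2)
    cv2.imwrite(f"pics/{n}3.png",f)
E
```

```text
t 22.55 F 8.30 push 8.18 radius 0.1137 az -111.45 tcpaz -179.13 z 0.166 T [-1.64  0.35  0.04]
t 22.68 F 10.56 push 10.40 radius 0.1138 az -111.75 tcpaz -179.37 z 0.166 T [-1.82  0.4  -0.04]
```

View pics/wrist3.png

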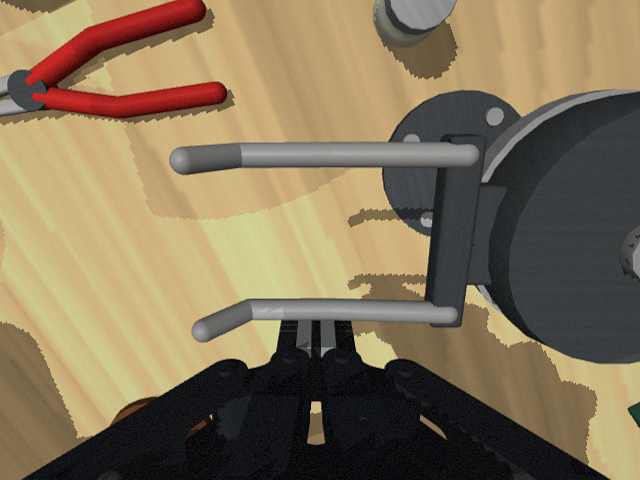

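View pics/scene3.png

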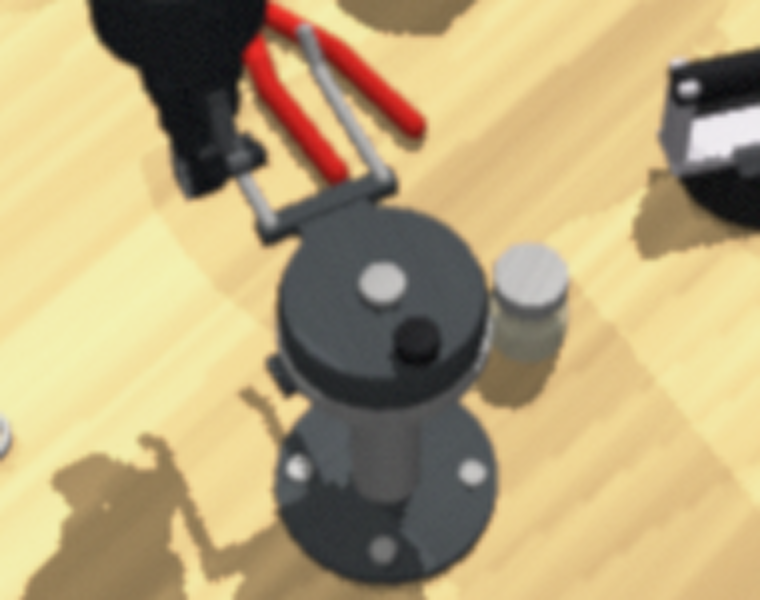

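View pics/top3.png

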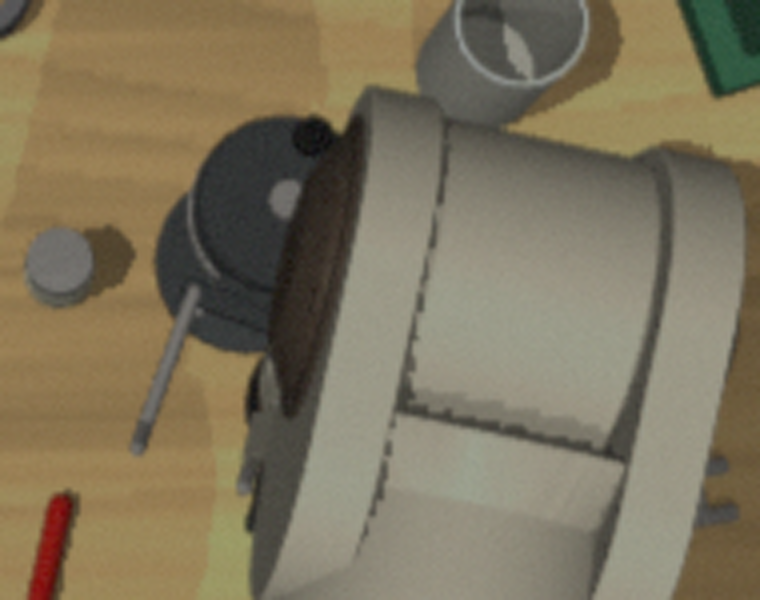

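```bash
python3 - <<'E'
from hk import *
o=bot.get_obs()
meas(o,(250,155),(450,154),(260,308),(440,315))
print("pin now",tri((210+417/4,220+332/4),(310+313/4,140+132/4)))
print("pin before",tri((200+363/2.9,190+277/2.9),(200+493/2.9,130+137/2.9)))
E
```

```text
158.51367266615742 155.74091554691702
ang 157.12729410653722
[ 0.506  -0.0475  0.166 ] 0.1277 0.0248
[ 0.5657 -0.071   0.166 ] 0.0635 0.0264
[ 0.486  -0.0991  0.166 ] 0.1261 -0.0305
[ 0.5468 -0.1265  0.166 ] 0.0594 -0.0321
[ 0.5002677  -0.12124626  0.16627715] 0.1043 -0.0454
pin now (array([ 0.6454, -0.1328,  0.192 ]), array([3.4509058e-08]))
pin before (array([ 0.6368, -0.0959,  0.1947]), array([6.274472e-08]))
```

```bash

python3 -m handwheel '[[0.3,0,0,0,-0.0002,-0.0006,1]]'>/dev/null && python3 g.py; python3 - <<'E'
from workcell import bot
import cv2
p=bot.camera("wrist"); f=p["frame"][:,:,::-1]
cv2.imwrite("pics/wrist4.png",f)
import numpy as np
a=cv2.imread("pics/wrist3.png");b=cv2.imread("pics/wrist4.png")
for n,(x,y,w,h) in dict(far=(240,125,220,60),cross=(420,125,75,210),near=(240,285,160,38),tip=(165,135,80,45),foot=(380,85,60,45),jar=(370,0,90,50),fingers=(280,325,80,60),plier=(0,0,240,120)).items():
    A,B=[cv2.cvtColor(i[y:y+h,x:x+w].copy(),6).astype(np.float32) for i in (a,b)]
    wm=np.eye(2,3,dtype=np.float32)
    try:
        cc,wm=cv2.findTransformECC(A,B,wm,cv2.MOTION_TRANSLATION); print(n,wm[:,2].round(2),round(cc,3))
    except Exception as e: print(n,'fail')
E
```

```text
t 22.95 F 11.06 push 10.96 radius 0.1137 az -112.06 tcpaz -179.59 z 0.166 T [-2.03  0.44  0.06]
far [-0.21  0.09] 0.997
cross [-0.01 -0.24] 0.997
near [-0.01  0.12] 0.996
tip [-0.3  0.3] 0.972
foot [-0.16 -0.18] 0.992
jar [-0.91  0.05] 0.998
fingers [0.04 0.01] 0.996
plier [-0.35  1.67] 0.995
```

```bash
python3 - <<'E'
import cv2,numpy as np
s0=cv2.imread('pics/scene0.png');t0=cv2.imread('pics/top0.png')
s3=cv2.resize(cv2.imread('pics/scene3.png'),(190,150),interpolation=cv2.INTER_AREA);t3=cv2.resize(cv2.imread('pics/top3.png'),(190,150),interpolation=cv2.INTER_AREA)
up=lambda i:cv2.resize(i,(400,300),interpolation=cv2.INTER_CUBIC)
a=up(s0[265:310,290:350]);b=up(s3[285-220:330-220,290-210:350-210])
c=up(t0[160:205,350:410]);d=up(t3[150-140:195-140,360-310:420-310])
im=np.vstack([np.hstack([a,b]),np.hstack([c,d])]);im=np.clip(im.astype(float)*2.2,0,255).astype(np.uint8)
cv2.imwrite('pics/btn.png',im)
E
```

```text
(no output)
```

View pics/btn.png

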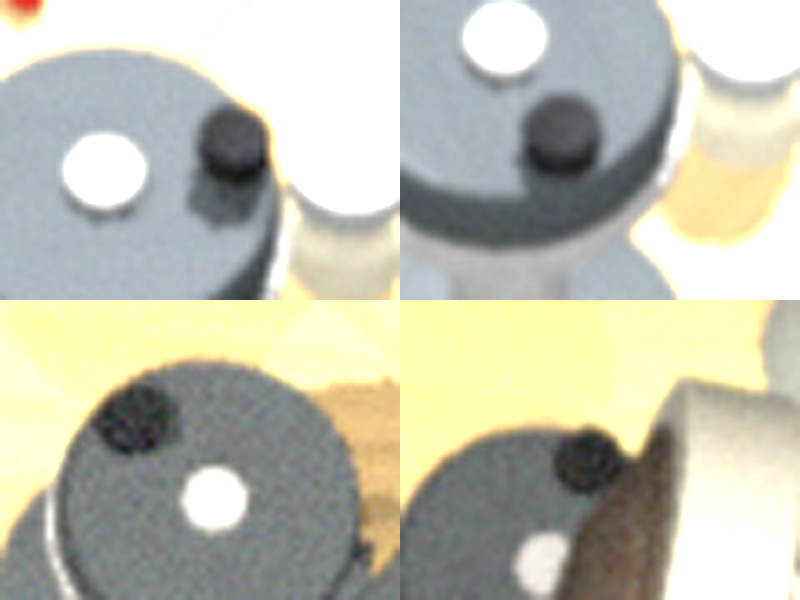

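```bash
python3 - <<'E'
from h import *
print(tri((325.4,284.8),(370.55,177.4)));print(tri((314.45,303.7),(388.05,173.9)))
# model: predict scene px of button top for r=.033
ax=np.array([.614,-.12])
for ang in (47.9,-20.5,-22.5,-24):
  for z in (.198,.193,.190):
    a=np.radians(ang);X=[*(ax+.0335*np.array([np.cos(a),np.sin(a)])),z]
    print(ang,z,proj(S,X),proj(T,X), proj(S,[*ax,.182]),proj(T,[*ax,.182]))
E
```

```text
(array([ 0.6365, -0.0962,  0.1968]), array([1.76564725e-06]))
(array([ 0.6448, -0.1325,  0.1886]), array([9.74855928e-07]))
47.9 0.198 [325.2 284.1] [369.7 177. ] [305.7 290.7] [381.6 189.7]
47.9 0.193 [325.2 285.7] [369.4 177.6] [305.7 290.7] [381.6 189.7]
47.9 0.19 [325.2 286.6] [369.3 177.9] [305.7 290.7] [381.6 189.7]
-20.5 0.198 [314.6 300.7] [388.1 172.2] [305.7 290.7] [381.6 189.7]
-20.5 0.193 [314.6 302.3] [387.8 172.9] [305.7 290.7] [381.6 189.7]
-20.5 0.19 [314.6 303.2] [387.5 173.2] [305.7 290.7] [381.6 189.7]
-22.5 0.198 [314. 301.] [388.7 172.4] [305.7 290.7] [381.6 189.7]
-22.5 0.193 [314.  302.6] [388.3 173.1] [305.7 290.7] [381.6 189.7]
-22.5 0.19 [314.  303.5] [388.1 173.4] [305.7 290.7] [381.6 189.7]
-24 0.198 [313.5 301.2] [389.1 172.6] [305.7 290.7] [381.6 189.7]
-24 0.193 [313.5 302.7] [388.7 173.2] [305.7 290.7] [381.6 189.7]
-24 0.19 [313.5 303.7] [388.5 173.6] [305.7 290.7] [381.6 189.7]
```

```bash

python3 -m handwheel '[[0,0,0,0,0,0.006,1],[0,0,0,0,0,0.025,1],[0,0,0,-0.03,0,0.03,1],[0,0,0,-0.09,0,0.03,-0.2],[0,0,0,-0.11,0,0.03,-0.2],[0,0,0,-0.11,0,0.03,-0.2]]'; python3 st.py; python3 - <<'E'
from workcell import bot
import cv2
p=bot.camera("wrist"); f=p["frame"][:,:,::-1]
cv2.imwrite("pics/wrist5.png",f)
E
```

```text
time: 23.75
ee_pos: [0.4896, -0.1483, 0.2777]
tcp_rot: [103.3, 89.8, -8.7]
wrist_force: [-0.0, 0.2, -0.1]
opening: 0.0511
t 23.75 tcp [ 0.4896 -0.1483  0.2777] x [ 0.003 -0.    -1.   ] az y -22.00 z -112.00 q [-16.9   0.2   8.2  97.8   0.   95.1] F [-0.01  0.17 -0.11] T [-0.04 -0.04  0.01] open 0.0511
```

View pics/wrist5.png

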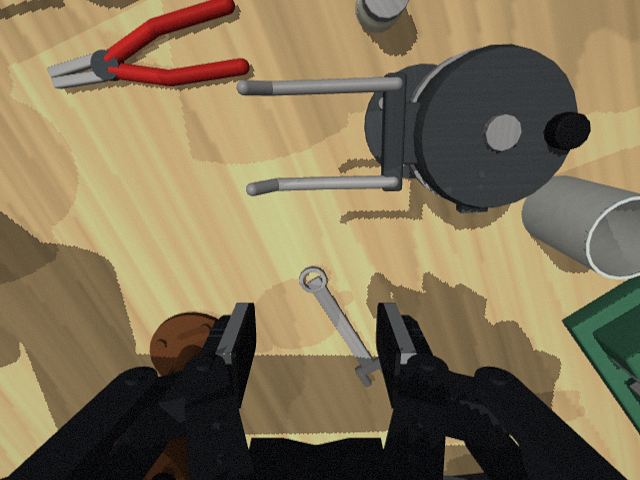

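```bash
python3 - <<'E'
from hk import *
o=bot.get_obs()
meas(o,(272,87),(395,84),(287,184),(390,183))
a,b,c=wz(o,(243,88),.180),wz(o,(252,188),.180),wz(o,(503,132),.182);m=(a+b)/2
print(a,b,c,az(m-c),np.linalg.norm(m-c), az(a-b))
bt=wz(o,(570,131),.192);print(bt,az(c-bt))
E
```

```text
159.2539197243166 158.56416187218645
ang 158.9090407982515
[ 0.5016 -0.0482  0.166 ] 0.1307 0.0265
[ 0.5676 -0.0732  0.166 ] 0.0601 0.027
[ 0.4873 -0.1028  0.166 ] 0.1244 -0.0295
[ 0.5469 -0.1262  0.166 ] 0.0604 -0.0299
[ 0.48928117 -0.14813296  0.27604935] 0.1062 -0.0711
[ 0.488  -0.0441  0.18  ] [ 0.4693 -0.0953  0.18  ] [ 0.6121 -0.1189  0.182 ] 159.76220900541898 0.14224465719316134 69.93606876437435
[ 0.6408 -0.1294  0.192 ] 159.90476880809527
```

```bash
python3 - <<'E'
from workcell import bot
from h import *
print(plan((.630,.161,.20),-123.5,bot.get_obs()))
E
```

```text
(array([11.5 , -0.02, -0.02]), array([ 0.0762,  0.0146, -0.3393]))
```

```bash

python3 -m handwheel '[[4,0,0,0,0.003,-0.06,-1],[6,0,0,0,0.006,-0.12,-1],[8,0,0,0,0.009,-0.18,-1],[10,0,0,0.02,0.012,-0.24,-1],[11.5,0,0,0.05,0.014,-0.3,-1],[11.5,0,0,0.076,0.0146,-0.339,-1],[11.5,0,0,0.076,0.0146,-0.339,-1],[11.5,0,0,0.076,0.0146,-0.339,-1]]'>/dev/null; python3 st.py; python3 - <<'E'
from workcell import bot
import cv2
p=bot.camera("wrist"); f=p["frame"][:,:,::-1]
cv2.imwrite("pics/wrist6.png",f)
E
```

```text
t 24.8 tcp [0.6292 0.1607 0.1992] x [-0.002 -0.001 -1.   ] az y -33.47 z -123.47 q [ 14.3  18.4  20.1  91.8  -0.  137.8] F [-0.   -1.33 -0.39] T [-0.01  0.04 -0.01] open 0.0854
```

View pics/wrist6.png

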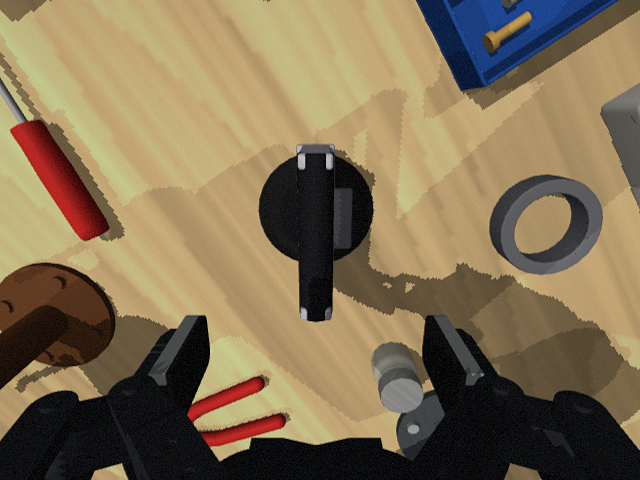

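```bash
python3 - <<'E'
from workcell import bot
from h import *
o=bot.get_obs()
a,b=wz(o,(316,162),.091),wz(o,(315.5,313),.091);m=(a+b)/2
print(a,b,np.linalg.norm(a-b),az(b-a),m)
g=az(b-a)
print(plan((m[0],m[1],.083),g,o))
E
```

```text
[0.6591 0.2065 0.091 ] [0.6014 0.1199 0.091 ] 0.10406176050788297 -123.67479679619395 [0.63025 0.1632  0.091  ]
(array([0.16, 0.02, 0.01]), array([ 0.1173, -0.001 , -0.0028]))
```

```bash

python3 -m handwheel '[[0.2,0,0,0.04,-0.001,-0.003,-1],[0.2,0,0,0.08,-0.001,-0.003,-1],[0.2,0,0,0.118,-0.001,-0.003,-1],[0.2,0,0,0.118,-0.001,-0.003,-1]]' 60; python3 -m handwheel '[[0,0,0,0,0,0,1],[0,0,0,0,0,0,1],[0,0,0,0,0,0,1],[0,0,0,0,0,0,1],[0,0,0,0,0,0,1],[0,0,0,0,0,0,1]]' 60; python3 st.py
```

```text
time: 25.35
ee_pos: [0.6291, 0.1627, 0.0804]
tcp_rot: [-40.6, 89.8, -164.4]
wrist_force: [-0.1, 0.2, 0.9]
opening: 0.085
time: 26.1
ee_pos: [0.6312, 0.1644, 0.0836]
tcp_rot: [129.7, 89.9, 6.0]
wrist_force: [0.1, -0.2, 5.5]
opening: 0.0221
t 26.1 tcp [0.6312 0.1644 0.0836] x [ 0.002  0.    -1.   ] az y -33.68 z -123.68 q [ 14.6  18.8   7.8  78.9  -0.  138.3] F [ 0.07 -0.18  5.51] T [-0.13 -0.02  0.  ] open 0.0221
```

```bash

python3 -m handwheel '[[0,0,0,-0.01,0,0,1],[0,0,0,-0.04,0,0,1],[0,0,0,-0.09,0,0,1],[0,0,0,-0.14,0,0,1],[0,0,0,-0.14,0,0,1]]' 60; python3 st.py; python3 - <<'E'
from workcell import bot
from h import *
a=np.radians(159.6);u=np.array([np.cos(a),np.sin(a)]);o=bot.get_obs()
for r in (.22,.115):
    p=np.array([.6135,-.1195])+r*u; print(r,p,plan((p[0],p[1],.21),159.6+90-360,o))
E
```

```text
time: 26.72
ee_pos: [0.6317, 0.1647, 0.2272]
tcp_rot: [139.2, 89.6, 15.6]
wrist_force: [0.2, 0.3, -4.0]
opening: 0.022
t 26.73 tcp [0.6317 0.1647 0.2272] x [ 0.006  0.002 -1.   ] az y -33.68 z -123.68 q [ 14.6  18.9  23.8  94.5   0.  138.3] F [ 0.25  0.35 -4.05] T [ 0.02 -0.02 -0.02] open 0.022
0.22 [ 0.40729796 -0.04281415] (array([-13.28,  -0.26,  -0.28]), array([ 0.0154, -0.0717,  0.2972]))
0.115 [ 0.50571257 -0.07941421] (array([-13.28,  -0.26,  -0.28]), array([0.0159, 0.0305, 0.2731]))
```

```bash
python3 - <<'E'
from workcell import bot
from h import *
a=np.radians(159.6);u=np.array([np.cos(a),np.sin(a)]);o=bot.get_obs()
print(plan((.43,.05,.209),-110.4,o)); p=np.array([.6135,-.1195])+.215*u; print(p,plan((p[0],p[1],.209),-110.4,o))
E
```

```text
(array([-13.28,  -0.26,  -0.28]), array([ 0.0167, -0.1043,  0.2074]))
[ 0.41198437 -0.04455701] (array([-13.28,  -0.26,  -0.28]), array([ 0.0164, -0.0669,  0.2961]))
```

```bash

python3 -m handwheel '[[-1,0,0,0,-0.01,0.02,1],[-2,0,0,0.003,-0.023,0.046,1],[-4,0,0,0.006,-0.037,0.075,1],[-6,0,0,0.01,-0.055,0.11,1],[-8,0,0,0.014,-0.075,0.15,1],[-10,0,0,0.0165,-0.095,0.19,1],[-12,0,0,0.0165,-0.1,0.22,1],[-13.3,0,0,0.0165,-0.09,0.25,1],[-13.3,0,0,0.0165,-0.077,0.275,1],[-13.3,0,0,0.0165,-0.067,0.296,1],[-13.3,0,0,0.0165,-0.067,0.296,1],[-13.3,0,0,0.0165,-0.067,0.296,1]]'>/dev/null; python3 st.py; python3 - <<'E'
from workcell import bot
import cv2
for n in ["wrist","scene"]:
    p=bot.camera(n); f=p["frame"][:,:,::-1]
    if n=="scene": f=cv2.resize(f[150:350,150:400],None,fx=3,fy=3,interpolation=2)
    cv2.imwrite(f"pics/{n}7.png",f)
E
```

```text
t 28.23 tcp [ 0.4104 -0.0445  0.2051] x [-0.001  0.    -1.   ] az y -20.40 z -110.40 q [ -6.2 -14.4 -13.   91.4   0.  104.2] F [-0.41 -0.33 -3.49] T [ 0.03 -0.04  0.01] open 0.0219
```

View pics/wrist7.png

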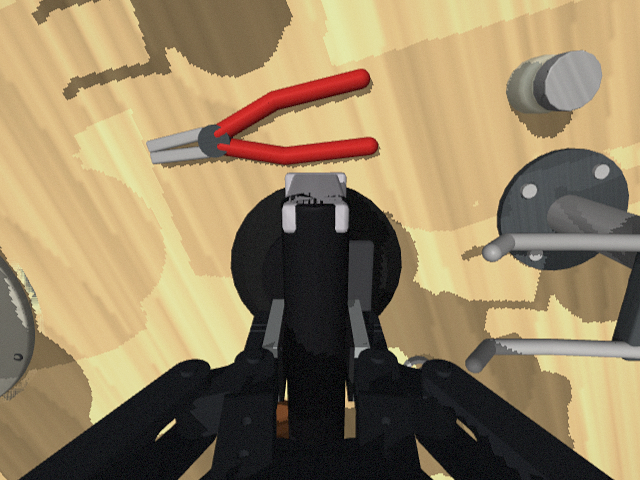

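View pics/scene7.png

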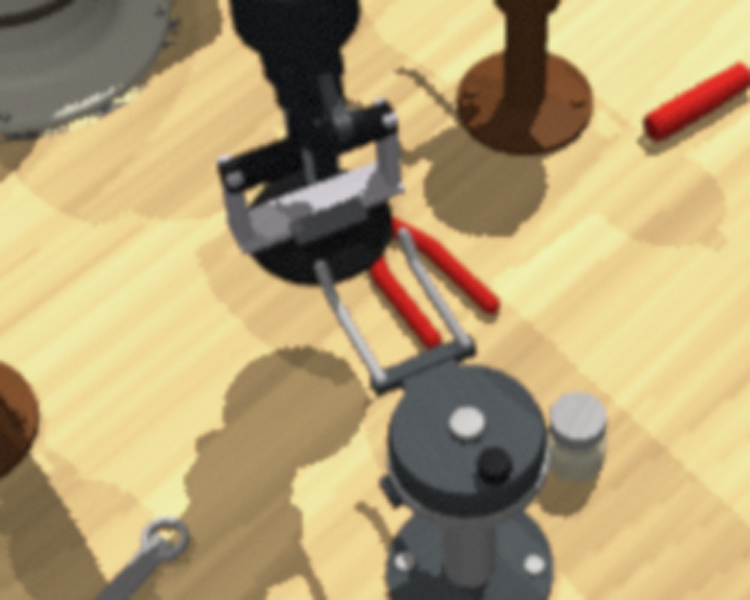

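```bash
python3 - <<'E'
from hk import *
o=bot.get_obs();R=Rt(o)
meas(o,(515,243),(625,241),(505,350),(615,350))
for q,z in (((515,243),.166),((505,350),.166),((625,241),.166),((615,350),.166),((492,252),.180),((478,355),.180)):
    print(q,(R.T@(wz(o,q,z)-o['ee_pos'])).round(4)[1:])
for z in (.19,.2,.21): print(z,proj(S,[.4104,-.0445,z]))
# bar end screw points at wrist far end, lateral .052 expected
for z in (.208,.212,.216): print(z,(R.T@(wz(o,(316,217),z)-o['ee_pos'])).round(4))
E
```

```text
160.83982687801875 159.67328151256135
ang 160.25655419529005
[ 0.5044 -0.0502  0.166 ] 0.1267 0.0287
[ 0.5516 -0.0666  0.166 ] 0.0768 0.0292
[ 0.489  -0.1056  0.166 ] 0.1225 -0.0287
[ 0.5411 -0.1249  0.166 ] 0.067 -0.0292
[ 0.4105965  -0.04423319  0.20537543] 0.217 0.0026
(515, 243) [ 0.0901 -0.027 ]
(505, 350) [0.0949 0.0303]
(625, 241) [ 0.14  -0.028]
(615, 350) [0.1504 0.0303]
(492, 252) [ 0.0733 -0.0279]
(478, 355) [0.0745 0.0232]
0.19 [254.6 202.5]
0.2 [254.1 199. ]
0.21 [253.7 195.5]
0.208 [-0.0026 -0.0008 -0.0508]
0.212 [-0.0066 -0.0009 -0.0519]
0.216 [-0.0106 -0.0009 -0.0529]
```

```bash

python3 -m handwheel '[[0,0,0,-0.002,0,0.001,1],[0,0,0,-0.002,0.01,0.0015,1],[0,0,0,-0.002,0.025,0.0015,1],[0,0,0,-0.002,0.04,0.0015,1],[0,0,0,-0.002,0.05,0.0015,1],[0,0,0,-0.002,0.05,0.0015,1]]'>/dev/null; python3 st.py; python3 -m handwheel '[[0,0,0,0,0.01,0,1],[0,0,0,0,0.02,0,1],[0,0,0,0,0.03,0,1],[0,0,0,0,0.04,0,1],[0,0,0,0,0.048,0,1],[0,0,0,0,0.052,0,1],[0,0,0,0,0.052,0,1]]'>/dev/null; python3 st.py;python3 - <<'E'
from workcell import bot
import cv2
for n in ["wrist","scene"]:
    p=bot.camera(n); f=p["frame"][:,:,::-1]
    if n=="scene": f=cv2.resize(f[150:350,150:400],None,fx=3,fy=3,interpolation=2)
    cv2.imwrite(f"pics/{n}8.png",f)
E
```

```text
t 29.07 tcp [ 0.4575 -0.0639  0.2073] x [-0.001  0.    -1.   ] az y -20.41 z -110.41 q [ -8.   -7.7  -7.1  90.6  -0.  102.5] F [-0.44 -0.51 -3.55] T [-0.02  0.03  0.01] open 0.0218
t 29.95 tcp [ 0.5059 -0.0818  0.2077] x [-0.  0. -1.] az y -20.39 z -110.39 q [ -9.2  -0.8  -0.6  90.2   0.  101.2] F [ 0.45 -0.3  -2.66] T [ 0.04  0.06 -0.06] open 0.0218
```

View pics/wrist8.png

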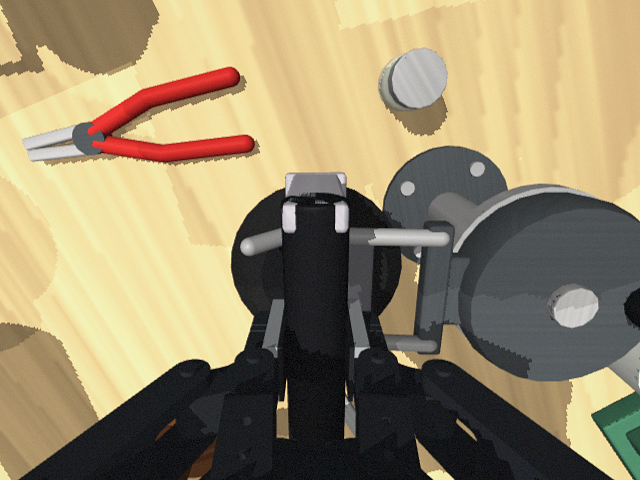

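View pics/scene8.png

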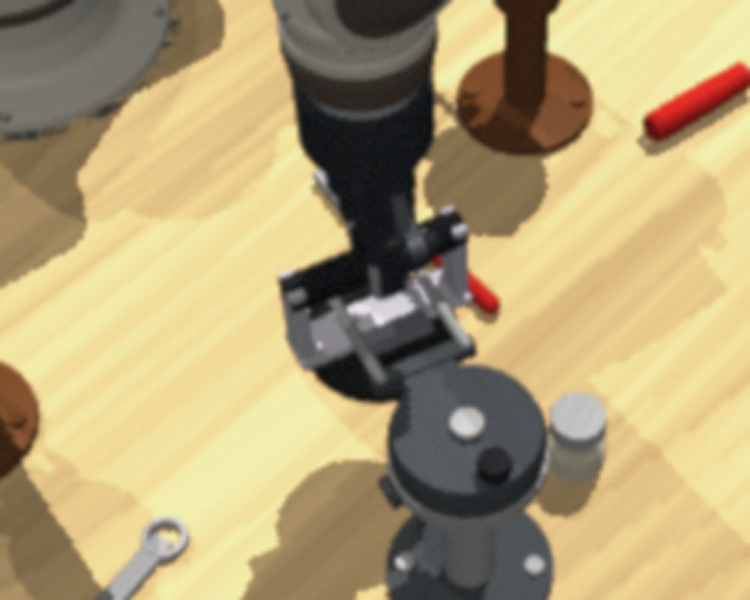

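```bash
cat > gz.py <<'E'
from workcell import bot
import sys
o=bot.get_obs();print(round(o['time'],2),o['ee_pos'].round(4),o['wrist_force'].round(2),o['torque'].round(2));sys.exit(int(o['wrist_force'][2]>0.5))
E
python3 -m handwheel '[[0,0,0,0.004,0,0,1],[0,0,0,0.008,0,0,1],[0,0,0,0.012,0,0,1],[0,0,0,0.015,0,0,1],[0,0,0,0.016,0,0,1]]'>/dev/null; python3 gz.py && 
python3 -m handwheel '[[0,0,0,0.001,0,0,1]]'>/dev/null; python3 gz.py && 
python3 -m handwheel '[[0,0,0,0.001,0,0,1]]'>/dev/null; python3 gz.py && 
python3 -m handwheel '[[0,0,0,0.001,0,0,1]]'>/dev/null; python3 gz.py && 
python3 -m handwheel '[[0,0,0,0.001,0,0,1]]'>/dev/null; python3 gz.py && 
python3 -m handwheel '[[0,0,0,0.001,0,0,1]]'>/dev/null; python3 gz.py && 
python3 -m handwheel '[[0,0,0,0.001,0,0,1]]'>/dev/null; python3 gz.py
```

```text
30.68 [ 0.5057 -0.0817  0.1915] [-0.93  0.1  -3.31] [ 0.05 -0.02 -0.01]
30.8 [ 0.5058 -0.0818  0.1908] [ 0.17  0.08 -2.91] [ 0.02 -0.03 -0.04]
30.93 [ 0.5058 -0.0817  0.1899] [ 0.28  0.33 -3.53] [-0.03  0.05  0.05]
31.05 [ 0.5058 -0.0818  0.1888] [ 0.07 -0.33 -3.44] [ 0.01 -0.04  0.01]
31.18 [ 0.5058 -0.0818  0.1878] [ 0.69  0.74 -3.89] [0.05 0.03 0.03]
31.3 [ 0.5058 -0.0818  0.1867] [-0.47 -0.63 -3.25] [0.05 0.02 0.01]
31.43 [ 0.5058 -0.0817  0.1857] [ 1.1  -0.03 -3.64] [0.   0.01 0.07]
```

```bash

python3 -m handwheel '[[0,0,0,0.001,0,0,1]]'>/dev/null; python3 gz.py && 
python3 -m handwheel '[[0,0,0,0.0007,0,0,1]]'>/dev/null; python3 gz.py && 
python3 -m handwheel '[[0,0,0,0.0007,0,0,1]]'>/dev/null; python3 gz.py && 
python3 -m handwheel '[[0,0,0,0.0007,0,0,1]]'>/dev/null; python3 gz.py && 
python3 -m handwheel '[[0,0,0,0.0007,0,0,1]]'>/dev/null; python3 gz.py && 
python3 -m handwheel '[[0,0,0,0.0007,0,0,1]]'>/dev/null; python3 gz.py && 
python3 -m handwheel '[[0,0,0,0.0007,0,0,1]]'>/dev/null; python3 gz.py
```

```text
31.55 [ 0.5058 -0.0818  0.1851] [-2.42 -0.24  3.75] [ 0.09  0.38 -0.04]
31.55 [ 0.5058 -0.0818  0.1851] [-2.42 -0.24  3.75] [ 0.09  0.38 -0.04]
31.55 [ 0.5058 -0.0818  0.1851] [-2.42 -0.24  3.75] [ 0.09  0.38 -0.04]
31.55 [ 0.5058 -0.0818  0.1851] [-2.42 -0.24  3.75] [ 0.09  0.38 -0.04]
31.55 [ 0.5058 -0.0818  0.1851] [-2.42 -0.24  3.75] [ 0.09  0.38 -0.04]
31.55 [ 0.5058 -0.0818  0.1851] [-2.42 -0.24  3.75] [ 0.09  0.38 -0.04]
31.55 [ 0.5058 -0.0818  0.1851] [-2.42 -0.24  3.75] [ 0.09  0.38 -0.04]
```

```bash

python3 -m handwheel '[[0,0,0,0,0,0,0.6],[0,0,0,0,0,0,0.5]]' 20 >/dev/null; python3 gz.py;
python3 -m handwheel '[[0,0,0,0,0,0,0.42],[0,0,0,0,0,0,0.36],[0,0,0,0,0,0,0.3],[0,0,0,0,0,0,0.2],[0,0,0,0,0,0,0.1],[0,0,0,0,0,0,0.05],[0,0,0,0,0,0,0.05]]' >/dev/null; python3 st.py;python3 - <<'E'
from workcell import bot
import cv2
for n in ["wrist","scene"]:
    p=bot.camera(n); f=p["frame"][:,:,::-1]
    if n=="scene": f=cv2.resize(f[150:350,150:400],None,fx=3,fy=3,interpolation=2)
    cv2.imwrite(f"pics/{n}9.png",f)
E
```

```text
31.8 [ 0.5058 -0.0818  0.1852] [-1.68  0.13  2.45] [0.15 0.35 0.01]
t 32.67 tcp [ 0.5058 -0.0818  0.1848] x [-0. -0. -1.] az y -20.38 z -110.38 q [ -9.2  -1.   -3.3  87.7  -0.  101.2] F [ 0.03 -0.    0.36] T [ 0.01  0.01 -0.02] open 0.0405
```

View pics/wrist9.png

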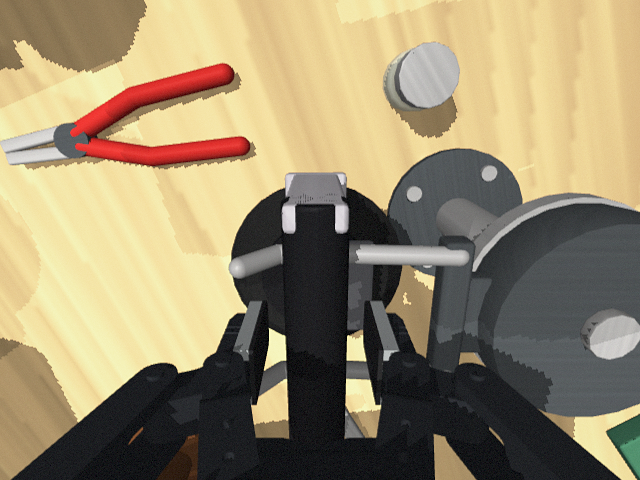

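View pics/scene9.png

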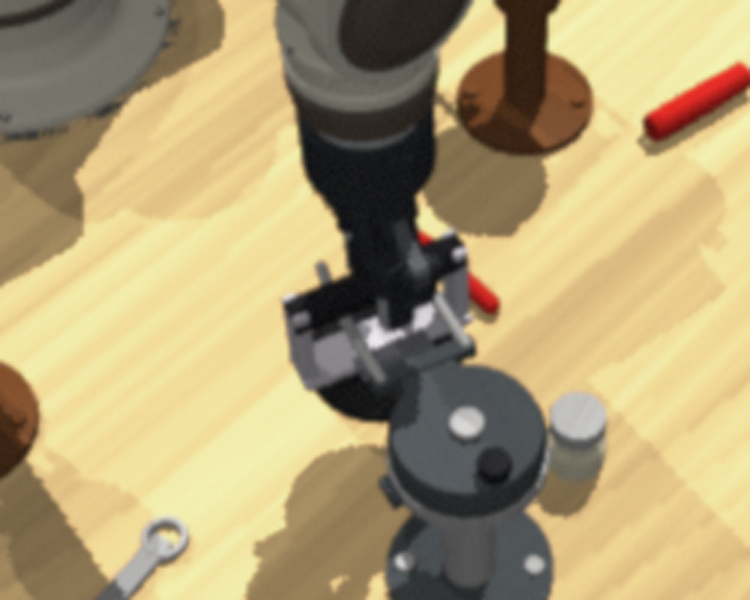

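```bash

python3 -m handwheel '[[0,0,0,-0.005,0,0,0.05],[0,0,0,-0.012,0,0,0.05],[0,0,0,-0.02,0,0,0.05]]'; python3 -m handwheel '[[0,0,0,-0.02,0,0,0.05],[0,0,0,-0.06,0,0,0.05],[0,0,0,-0.11,-0.04,0,0.05],[0,0,0,-0.14,-0.1,0,0.05],[0,0,0,-0.14,-0.16,0,0.05],[0,0,0,-0.14,-0.16,0,0.05],[0,0,0,-0.14,-0.16,0,0.05]]' ;python3 - <<'E'
from workcell import bot
import cv2
for n in ["scene","top","wrist"]:
    p=bot.camera(n); f=p["frame"][:,:,::-1]
    cv2.imwrite(f"pics/{n}10.png",f)
    if n=="scene": f=cv2.resize(f[180:380,200:400],None,fx=3,fy=3,interpolation=2)
    cv2.imwrite(f"pics/{n}10c.png",f)
E
```

```text
time: 33.15
ee_pos: [0.5058, -0.0818, 0.2055]
tcp_rot: [98.7, 90.0, -11.7]
wrist_force: [0.4, 0.7, -0.6]
opening: 0.041
time: 34.02
ee_pos: [0.3559, -0.026, 0.3454]
tcp_rot: [103.0, 89.9, -7.3]
wrist_force: [0.5, 0.2, 0.3]
opening: 0.0408
```

View pics/scene10c.png

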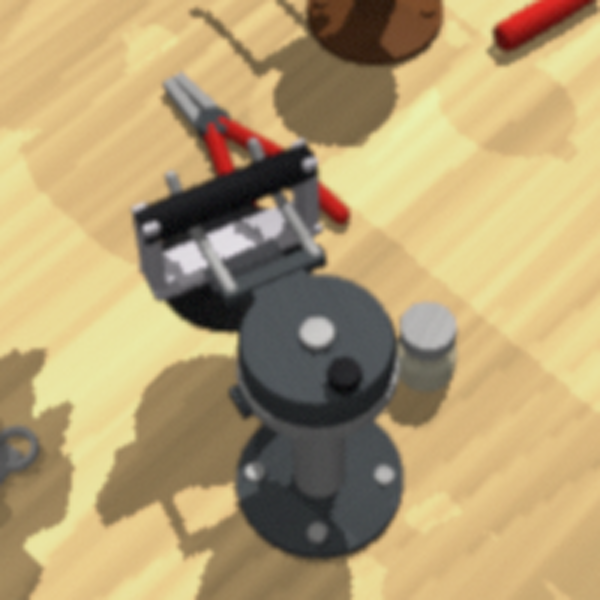

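View pics/wrist10.png

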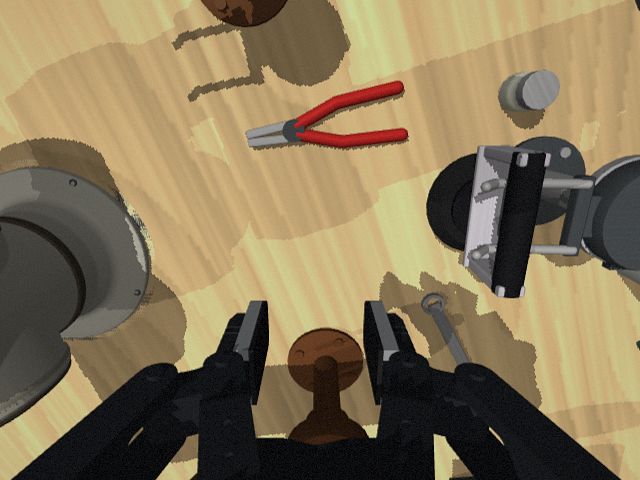

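View pics/top10.png

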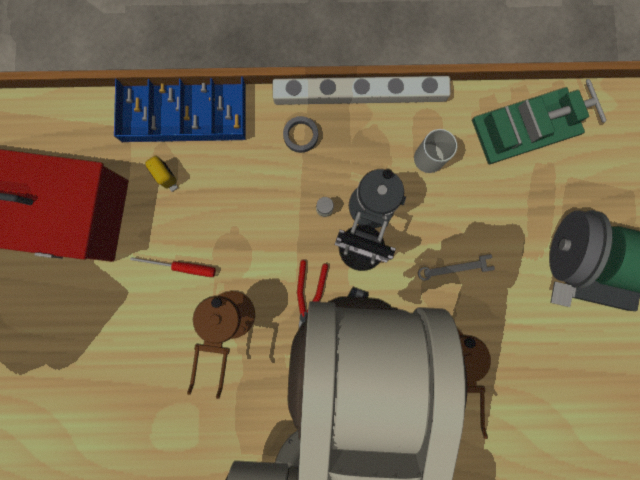

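```bash

python3 -m handwheel '[[0,0,0,0,0,0,0.05],[0,0,0,0,0,0,0.05],[0,0,0,0,0,0,0.05],[0,0,0,0,0,0,0.05],[0,0,0,0,0,0,0.05],[0,0,0,0,0,0,0.05],[0,0,0,0,0,0,0.05],[0,0,0,0,0,0,0.05],[0,0,0,0,0,0,0.05],[0,0,0,0,0,0,0.05],[0,0,0,0,0,0,0.05],[0,0,0,0,0,0,0.05],[0,0,0,0,0,0,0.05],[0,0,0,0,0,0,0.05],[0,0,0,0,0,0,0.05],[0,0,0,0,0,0,0.05],[0,0,0,0,0,0,0.05],[0,0,0,0,0,0,0.05],[0,0,0,0,0,0,0.05],[0,0,0,0,0,0,0.05]]' ;python3 - <<'E'
from workcell import bot
import cv2,numpy as np
for k in range(4):
    p=bot.camera("scene"); f=p["frame"][:,:,::-1]; cv2.imwrite(f"pics/s{k}.png",f)
a=cv2.imread("pics/scene10.png");b=cv2.imread("pics/s0.png");c=cv2.imread("pics/s3.png")
def sh(a,b,x,y,w,h):
    A,B=[cv2.cvtColor(i[y:y+h,x:x+w].copy(),6).astype(np.float32) for i in (a,b)]
    cc,wm=cv2.findTransformECC(A,B,np.eye(2,3,dtype=np.float32),cv2.MOTION_TRANSLATION); return wm[:,2].round(2),round(cc,3)
for n,r in dict(lifter=(240,228,70,62),cup=(250,258,40,32),hub=(275,270,60,50)).items(): print(n,sh(a,b,*r),sh(b,c,*r))
cv2.imwrite("pics/s3c.png",cv2.resize(c[180:380,200:400],None,fx=3,fy=3,interpolation=2))
print(bot.get_obs()["time"])
E
```

```text
time: 36.67
ee_pos: [0.3558, -0.026, 0.3448]
tcp_rot: [178.5, 90.0, 68.1]
wrist_force: [0.0, -0.4, -0.1]
opening: 0.0407
lifter (array([ 0., -0.], dtype=float32), 1.0) (array([ 0., -0.], dtype=float32), 1.0)
cup (array([ 0., -0.], dtype=float32), 1.0) (array([0.01, 0.  ], dtype=float32), 1.0)
hub (array([-0.  ,  0.01], dtype=float32), 1.0) (array([-0., -0.], dtype=float32), 1.0)
36.875
```

View pics/s3c.png

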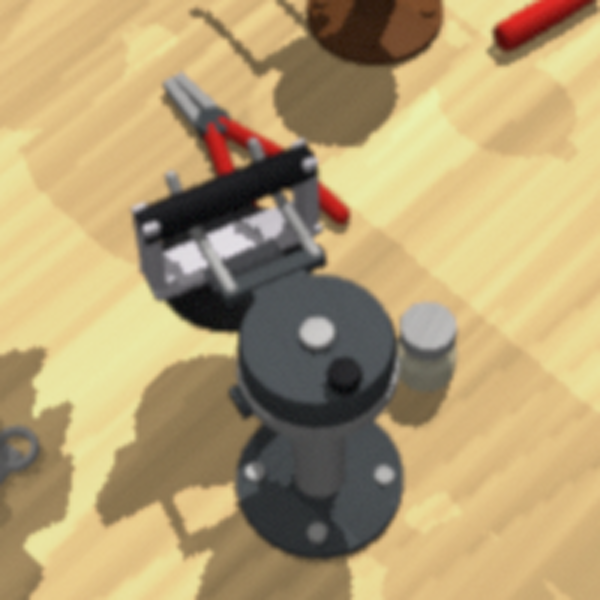

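```bash
python3 - <<'E'
from h import *
import cv2
a=np.radians(159.8);u=np.array([np.cos(a),np.sin(a)]);v=np.array([-u[1],u[0]]);c=np.array([.6135,-.1195])+.115*u
ims={}
for C,n in ((S,'s3'),(T,'top10')):
    im=cv2.imread(f'pics/{n}.png');k=6
    x0,y0=(235,220) if n=='s3' else (320,160)
    im=cv2.resize(im[y0:y0+100,x0:x0+66 if n=='s3' else x0+100],None,fx=k,fy=k,interpolation=2)
    P=lambda X:tuple(int(round(q)) for q in ((proj(C,X)-[x0,y0])*k))
    cir=lambda r,z,cc:np.array([P([cc[0]+r*np.cos(t),cc[1]+r*np.sin(t),z]) for t in np.linspace(0,6.28,40)],int)
    cv2.polylines(im,[cir(.05,.104,c)],True,(0,255,0),1)
    cv2.line(im,P([*(c+.058*v),.182]),P([*(c-.058*v),.182]),(0,255,255),1)
    q=[P([*(c+s*.058*v+t*.015*u),.128]) for s,t in ((1,1),(1,-1),(-1,-1),(-1,1))]
    cv2.polylines(im,[np.array(q)],True,(255,0,255),1)
    b=np.array([.6135,-.1195])-.0335*u
    cv2.polylines(im,[cir(.01,.192,b)],True,(0,0,255),1)
    ims[n]=im
cv2.imwrite('pics/ov.png',cv2.resize(np.hstack([ims['s3'],ims['top10']]),None,fx=.8,fy=.8,interpolation=3))
E
```

```text
(no output)
```

View pics/ov.png

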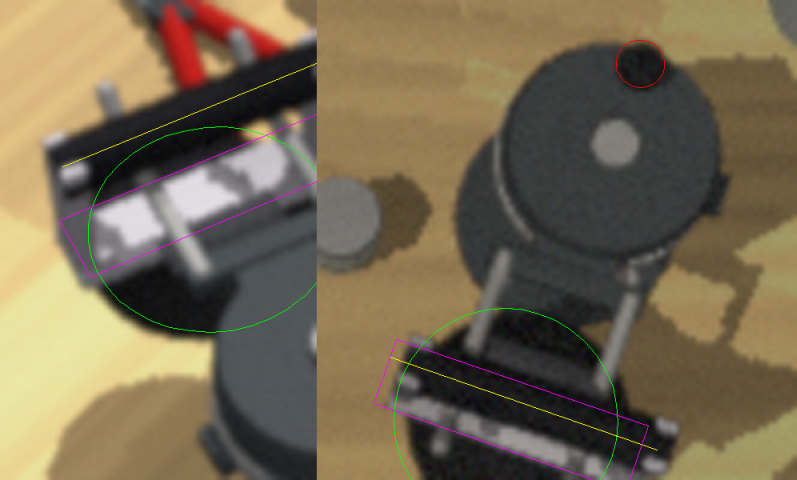

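```bash
python3 - <<'E'
from workcell import bot
print(bot.job_done(), bot.get_obs()["time"])
E
```

```text
the job is handed in; nothing more can be done
the job is handed in; nothing more can be done
```

The hook is swung round and, by my checks, locked. The suction lifter hangs on both prongs, and I handed the job in at about 37 s of the 69 s allowed.

**Swing and lock:** I pushed the hook about 68° clockwise in small steps at 2–3 N. It then met a stop and the push rose; the highest reading was about 11 N, against the 20 N limit.
- **Evidence for the lock:** The pin button measured 5 to 8 mm lower than at the start. I had no direct reading of the pin, and I did not try to swing the hook back.
- **What disagreed:** The push rose more gradually than "stops dead" suggests. A picture comparison during the last push suggested the hook was still giving slightly. About 7° before the stop, the hook also moved ahead of the fingertips for a short way.

**Hanging the lifter:** I gripped the bar, slid it in over the prong tips and lowered it until it touched at about 7 N. I then opened the fingers and backed away.
- **Last checks:** With the robot clear of everything, the lifter showed no movement in pictures taken over about 2.9 s. Its outline matched a straight-hanging lifter to within a few millimetres.
- **The other things:** The wrist force read zero after release, and nothing else on the bench showed any sign of having moved.

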